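# Tap the jammed fuse links out of the tipped bottle, then park and bolt it

## Task

Fuse links have jammed in the neck of the clear bottle that hangs tipped in its stand, and a few more have already rolled onto the bench. Set the lime tray under the bottle's mouth and slide the stand's bolt fully home into the disc so that the bottle cannot swing; then tap the raised end of the bottle on its side, from the front, until every jammed link has dropped out. Draw the bolt again, swing the bottle up to its parked position with the lever and shoot the bolt fully home there, and finish with all the links, the rolled-away ones too, in the tray, and the tray standing flat on the bench on its spot in front of the multimeter; do not shove the mug or the dropper bottle about.

Things in the scene. Friction and masses are not known exactly. Their poses are not given: they have to be found in the camera images.
- stand: Tipping stand screwed to the bench: grey foot plate, two upright aluminium cheeks at x = -52 and +52 mm, up to 205 mm high. Origin on the bench under the pivot; own x axis = pivot axis, pointing away from the robot, own y to the left. Pivot 180 mm up. The bottle pours towards -y; the bench is free there from y = -22 mm on. All stand offsets below are in this frame.
- cradle (a joint): Tilt of the bottle's cradle. 0: tipped, mouth 60 degrees below level towards the stand's -y. 1.833 rad: parked, mouth 45 degrees above level. It grows as the lever goes over the top to the left (+y). Stops at both ends; by its weight it rests at either end, and needs under 2 N at the lever's ball. Once the bolt is home it cannot leave the end it is at (0.05 rad play).
- lever_knob (a point): Centre of the black ball, 26 mm thick, at the end of the lever on the near side of the stand: 115 mm from the pivot axis, at stand x = -84 mm. Tipped: y = -100 mm, 237 mm up, the lever pointing right and 30 degrees up. Parked: y = +81 mm, 261 mm up, pointing left. The rod is 10 mm thick. It can be pinched along x and led along its arc.
- bolt (a joint): Travel of the barrel bolt in its track, m. 0: drawn, 0.022: fully home in a notch (keeper) in the rim of the cradle's index disc. It slides towards the stand's +y, held by about 1 N of friction. The disc has one notch for the tipped and one for the parked position; anywhere between its rim stops the bolt.
- bolt_knob (a point): Centre of the bolt's upright black knob, a cylinder 20 mm thick and 18 mm tall (214 to 232 mm up) on a 10 mm stem, on the far side of the stand at stand x = +69 mm: y = -120 mm drawn, -98 mm home. The track below it reaches 191 mm up.
- bottle: Clear plastic bottle in the cradle, 170 mm long: body 62 mm thick and 110 mm long, conical shoulder 30 mm, neck 35 mm outside and 29 mm inside. Origin on its axis where the pivot crosses it, 65 mm from its base; own z axis to the mouth. In its rubber-lined ring it rocks along the stand's x by up to 0.18 rad and springs back.
- bottle_mouth (a point): Centre of the bottle's open mouth, 105 mm from the pivot. Tipped: stand y = -52 mm, 89 mm up; the lip's lowest point is 80 mm up. Links leave it downwards and towards -y, landing up to 60 mm further on.
- bottle_tail (a point): Point on the bottle's axis 45 mm behind the pivot, at its raised end when tipped (then stand y = +22 mm, 219 mm up). The side to tap is 31 mm in front of it (stand -x); the bottle is solid there from about 200 to 250 mm up. Two to a dozen brisk taps (0.1 to 0.3 m/s, pushing it 8 to 12 mm aside and letting go, 15 to 30 N) free all the links.
- tray: Open lime plastic tray, 192 mm (own x) by 112 mm (own y) at the rim, 59 mm high, about 0.2 kg. Origin at the centre of its underside. Floor 2 mm thick, 164 by 84 mm; thin walls lean outwards: 45 mm up, the middle of a long wall lies 49 mm from the centre, of an end wall 89 mm. It can be gripped by a wall and dragged. It catches every link when its long side lies along the stand's y and its centre about 120 mm to the stand's -y.
- test_spot (a point): Where the tray belongs: point on the bench 175 mm straight in front of the multimeter's centre.
- meter: Multimeter in a green holster, 131 x 94 x 170 mm, standing fixed, its display towards own -x. Origin at the centre of its underside.
- coffee_mug: White mug, 83 mm wide, 93 mm high, handle to its own -y, origin at the centre of its underside. A bystander.
- cleaner_bottle: White dropper bottle with a blue spout, 44 mm thick, 134 mm high, origin at the centre of its underside. A bystander.
- fuse0_centre (a point): Jammed in the bottle's shoulder at the start: cylindrical fuse link, 60 mm long, 16 mm thick, white ceramic barrel with rounded steel end caps, 40 g, smooth; point at its centre, own z axis along its length.
- fuse1_centre (a point): Jammed in the bottle's shoulder at the start: cylindrical fuse link, 60 mm long, 16 mm thick, white ceramic barrel with rounded steel end caps, 40 g, smooth; point at its centre, own z axis along its length.
- fuse2_centre (a point): Jammed in the bottle's shoulder at the start: cylindrical fuse link, 60 mm long, 16 mm thick, white ceramic barrel with rounded steel end caps, 40 g, smooth; point at its centre, own z axis along its length.
- fuse3_centre (a point): Jammed in the bottle's shoulder at the start: cylindrical fuse link, 60 mm long, 16 mm thick, white ceramic barrel with rounded steel end caps, 40 g, smooth; point at its centre, own z axis along its length.
- stray0_centre (a point): Lying loose on the bench at the start: cylindrical fuse link, 60 mm long, 16 mm thick, white ceramic barrel with rounded steel end caps, 40 g, smooth; point at its centre, own x axis along its length.
- stray1_centre (a point): Lying loose on the bench at the start: cylindrical fuse link, 60 mm long, 16 mm thick, white ceramic barrel with rounded steel end caps, 40 g, smooth; point at its centre, own x axis along its length.
- stray2_centre (a point): Lying loose on the bench at the start: cylindrical fuse link, 60 mm long, 16 mm thick, white ceramic barrel with rounded steel end caps, 40 g, smooth; point at its centre, own x axis along its length.

How it is judged (in metres and radians):
On the way, in this order (a step that is already met when the one before it is completed fails the run):
1. the bolt is fully home with the bottle tipped (value of joint bolt above 0.016 m and value of joint cradle below 0.06 rad), for 0.2 s.
2. the bottle is tapped while bolted, with the tray standing under its mouth (all of step 1 and angle between tray's own z axis and vertical below 0.1 rad and x of bottle_mouth in the frame of tray between -0.095 and 0.095 m and y of bottle_mouth in the frame of tray between -0.055 and 0.055 m and contact force between any of the fingers, the arm and bottle above 1 N).
3. all jammed links are out of the bottle, still tipped and bolted (all of step 1 and height (world z) of each of fuse0_centre, fuse1_centre, fuse2_centre, fuse3_centre below 0.065 m), for 0.2 s.
4. the bottle is parked and the bolt fully home again (value of joint bolt above 0.016 m and value of joint cradle above 1.77 rad), for 0.2 s.
At the end, for the whole second after the job is handed in: The bottle is parked (joint over 1.77 rad) with the bolt home (over 16 mm), every link lies inside the tray, and the tray stands flat and still on the bench with its centre within 60 mm of its spot in front of the multimeter (all of step 4 and angle between tray's own z axis and vertical below 0.1 rad and height (world z) of tray below 0.008 m and horizontal distance between tray and test_spot below 0.06 m and linear speed of tray below 0.02 m/s and x of fuse0_centre in the frame of tray between -0.09 and 0.09 m and y of fuse0_centre in the frame of tray between -0.05 and 0.05 m and z of fuse0_centre in the frame of tray between 0 and 0.05 m and x of fuse1_centre in the frame of tray between -0.09 and 0.09 m and y of fuse1_centre in the frame of tray between -0.05 and 0.05 m and z of fuse1_centre in the frame of tray between 0 and 0.05 m and x of fuse2_centre in the frame of tray between -0.09 and 0.09 m and y of fuse2_centre in the frame of tray between -0.05 and 0.05 m and z of fuse2_centre in the frame of tray between 0 and 0.05 m and x of fuse3_centre in the frame of tray between -0.09 and 0.09 m and y of fuse3_centre in the frame of tray between -0.05 and 0.05 m and z of fuse3_centre in the frame of tray between 0 and 0.05 m and x of stray0_centre in the frame of tray between -0.09 and 0.09 m and y of stray0_centre in the frame of tray between -0.05 and 0.05 m and z of stray0_centre in the frame of tray between 0 and 0.05 m and x of stray1_centre in the frame of tray between -0.09 and 0.09 m and y of stray1_centre in the frame of tray between -0.05 and 0.05 m and z of stray1_centre in the frame of tray between 0 and 0.05 m and x of stray2_centre in the frame of tray between -0.09 and 0.09 m and y of stray2_centre in the frame of tray between -0.05 and 0.05 m and z of stray2_centre in the frame of tray between 0 and 0.05 m); the robot touches nothing.
It fails at once if the mug or the dropper bottle is moved over 40 mm (distance of any of coffee_mug, cleaner_bottle from where it was at the start of the episode above 0.04 m).
Of stray0, stray1, stray2 only 2 to 3 are there at a start; the rules pass over those that are not, and their reading is None.
At some moment in a run one of tray may be knocked a few centimetres aside while the robot is not near it.
Once in a run the grip may slacken for a moment while it holds something.
It also fails if it takes over 210 s, if anything falls off the work surface, if the arm or the gripper's body presses on something with over 40 N, if the wrist force passes 120 N, or if a joint passes its speed limit or range.

## Robot

A 6-joint arm with a two-finger parallel gripper is mounted at the origin on a cart in front of the work surface, level with it; the furniture and walls round the work are solid. World frame = base frame: x ahead of the robot, y to its left, z up, the work surface at z = 0. Lengths are in m, angles in degrees, forces in N, time in s.
With the tool pointing down it reaches from about 0.25 to 0.725 m from the base axis. Payload 9.7 kg.
Tool frame: the origin (TCP) lies at the very end of the fingers, on their centre line; the grasp point (between the pads) lies grasp_offset behind it (grasp_offset is the distance from the TCP to the grasp point, in m); z points along the fingers, y is the line along which they close (so a half turn about z gives the same grasp; the last joint's range is limited). The gripper opens to 85 mm and grips with 20 to 120 N. Pads are 22 mm wide; open, the fingers measure 114 mm over their backs; the gripper's body (76 mm by 85 mm) begins 54 mm behind the grasp point. The pads swing forward as they close: fully open they stand 13 mm farther back than shut.
Start: joints at [67.838, 4.979, 10.078, 95.1, 0, 90], TCP at [0.207, 0.509, 0.207] pointing down, gripper open.
Joint ranges: [-179.16, 179.16], [-48.56, 103.87], [-65.8, 70.77], [-126.05, 130.52], [-82.76, 87.17], [-180, 180]. Speed limits (degrees/s): [127.2, 127.2, 147.25, 180, 180, 180].

## Interface

Orientations are given as [roll, pitch, yaw] about the fixed x, y, z axes, in that order (R = Rz(yaw) Ry(pitch) Rx(roll)).
In Python, from workcell import get_obs, camera, calibration, job_done, recognise, cut_out, mark_of, grasp_offset gives the robot as it stands.
- The arm moves only by the tool servo_tool, never from a script. Its argument "moves" is a list of rows, each a list of 3 entries, a list of its own where there are three numbers: the turn, a rotation vector about the tool's x, y, z in degrees, then the shift along the tool's x, y, z in m, then the opening in per cent of the stroke, from 0 (shut) to 100 (fully open). In form: [[[ax, ay, az], [x, y, z], claw], ...]. A call has 1 to 12 rows; each row shifts and turns the commanded pose from where the row before left it, along the tool's axes as they then stand; what a row does not reach is not made up. A row lasts 1/10 s, in which the tool goes at most 50 mm and 8.59 degrees, less where a joint would pass 70% of its speed; a pose out of reach is approached as far as the arm can. A call is refused whole if a number of a shift passes 0.05 or a number of a turn 8.59, either way. A call with a gripper value outside its range is refused whole. The fingers move at their own pace and stop on an object; "force" is the grip in N (left out, the last holds). Time passes only in rows, so rows that do not move let the fingers close. It gives the time, the measured TCP pose, the force, the opening and the grip force at its end, in the units of the state.
- get_obs(): the state, without advancing time (a new reading comes with each control period).
- camera(name): name is "side" or "top" or "wrist"; returns (picture, depth): 400x640x3 uint8, red, green, blue; 400x640 float32, m along the optical axis (not along the pixel's ray), 0 where there is no reading.
- calibration(name): a dict with "camera_matrix" (3x3 intrinsics, pixels), "R" (3x3) and "t" (3): a world point X has camera coordinates R X + t. Camera axes: x right, y down, z forward; pixel columns grow to the right and rows downward; lengths in m; the calibration is good to about 2 mm. A picture is of the moment at which its call begins: read the wrist's pose just before it. calibration takes no time and is no camera call; for the wrist camera it gives the pose at the moment of the call.
- job_done(): hands the job in; it is judged then, once.
Trained networks look in the newest picture that a camera, given by its name, has taken for a name from the list of things; names that differ only in an ending like _2 or _b are one class to them, and where a whole thing is asked for, a point or a joint stands for the part that bears it (a point fixed in the world has none). Each returns a list of dicts, best first, with "score" (0 to 1); they miss things now and then, are a little off and sometimes report something else, mostly with a low value. They report only what shows in the picture. A call takes as long as a camera call.
- recognise(name, camera): "xyz" ([x, y, z] in m, in the coordinates of the camera as it stood for that picture, good to about 4 mm: the middle of the surface that is visible of it).
- cut_out(name, camera): "mask" (400x640 bool, what is visible of it).
- mark_of(name, camera): "xyz" ([x, y, z] in m, in the coordinates of the camera as it stood for that picture, good to about 4 mm: a listed point, or the origin of a listed thing).
The state is a dict: "time": time; "q": joint angles; "qd": joint speeds; "joint_efforts": joint torques, N m; "ee_pos": TCP position; "tcp_rot": TCP orientation; "wrist_force": force on the tool from outside, world axes, zero at the start; "torque": the same for the moment, N m; "opening": finger opening in m; "grasp_force": force on a finger pad.
Only numpy, scipy, OpenCV 4.12 (cv2) and the standard library are available. Lean on these libraries where they do the work, as an engineer would, in place of code of your own. Each camera call takes 0.05 s, during which the arm holds its last target. There are 200 camera calls.

## Working session

There is one attempt and no reset: what is moved stays moved. The work goes in short steps, Python scripts to look and compute and a tool call to move; the robot and the scene stay as the last step left them, time stands still between calls to the robot, and variables do not carry over. Pictures are saved under pics/ and viewed, at most 14 in all, crops included, and the job is handed in when it is done.

Besides the shell and the picture viewer there is one more tool, called by a JSON object that holds its "api" and its "payload". servo_tool: Moves the arm, as the interface text tells. Its arguments: {"type":"object","properties":{"moves":{"type":"array"},"force":{"type":"number"}},"required":["moves"]}

```bash
mkdir -p pics
cat > h.py <<'E'
import numpy as np, cv2
from scipy.spatial.transform import Rotation as Ro
from workcell import *
def w(cam,p):
    c=calibration(cam); return np.array(c["R"]).T@(np.array(p)-np.array(c["t"]))
def px(cam,X):
    c=calibration(cam); p=np.array(c["R"])@np.array(X)+np.array(c["t"]); q=np.array(c["camera_matrix"])@p; return q[:2]/q[2]
def save(cam,f,crop=None):
    im,d=camera(cam); o=im[:,:,::-1]
    if crop: a,b,c,e=crop; o=o[b:e,a:c]; o=cv2.resize(o,None,fx=2,fy=2) if o.shape[1]<=400 and o.shape[0]<=300 else o
    cv2.imwrite("pics/"+f,o); return im,d
def cloud(cam,d,m):
    c=calibration(cam);K=np.array(c["camera_matrix"]);v,u=np.nonzero(m&(d>0));z=d[v,u]
    P=np.stack([(u-K[0,2])/K[0,0]*z,(v-K[1,2])/K[1,1]*z,z],1)
    return (P-np.array(c["t"]))@np.array(c["R"])
E
python3 - <<'E'
from h import *
print(get_obs(),grasp_offset)
for cam in["top","side"]:
    save(cam,cam+"0.png")
    for n in ["stand","lever_knob","bolt_knob","bottle_mouth","bottle_tail","tray","test_spot","meter","coffee_mug","cleaner_bottle","stray0_centre"]:
        try:
            for r in mark_of(n,cam)[:4]: print(cam,n,round(r["score"],2),w(cam,r["xyz"]).round(3))
        except Exception as e: print(cam,n,e)
E
```

```text
{'time': 0.0, 'q': array([ 6.78371762e+01,  5.01092918e+00,  1.00337554e+01,  9.50987828e+01,
       -1.38803906e-03,  9.00006113e+01]), 'qd': array([ 0.02301267,  0.03946767, -0.09672949,  0.05479509,  0.08059118,
       -0.01861221]), 'joint_efforts': array([ 6.87361080e-04, -5.20387387e+01,  4.64802039e+01,  1.64934515e-02,
        4.48575236e-05,  1.28112586e-05]), 'ee_pos': array([0.20739064, 0.50911944, 0.20607847]), 'tcp_rot': array([-1.79924043e+02,  1.38884822e-03,  1.57836567e+02]), 'wrist_force': array([-0.05491704,  0.65904171,  0.30674878]), 'torque': array([0.01204762, 0.00773767, 0.00411801]), 'grasp_force': 0.0, 'opening': 0.08569263287878463} 0.0187
top stand 0.6 [ 0.54  -0.046  0.001]
top lever_knob 0.76 [ 0.435 -0.12   0.234]
top bolt_knob 0.57 [ 0.58  -0.172  0.221]
top bottle_mouth 0.66 [ 0.527 -0.094  0.086]
top tray 0.69 [ 0.453 -0.251 -0.003]
top tray 0.65 [ 0.542 -0.043  0.178]
top meter 0.65 [ 0.694 -0.313  0.001]
top meter 0.24 [ 0.527 -0.093  0.089]
top coffee_mug 0.92 [ 0.522  0.311 -0.002]
top cleaner_bottle 0.7 [ 0.695 -0.144 -0.003]
top stray0_centre 0.45 [0.437 0.115 0.01 ]
side stand 0.84 [ 0.544 -0.047  0.002]
side lever_knob 0.55 [ 0.434 -0.117  0.234]
side bolt_knob 0.51 [ 0.581 -0.174  0.222]
side bottle_mouth 0.88 [ 0.529 -0.097  0.088]
side bottle_tail 0.9 [ 0.551 -0.023  0.22 ]
side tray 0.83 [ 0.451 -0.252 -0.006]
side tray 0.62 [ 0.583 -0.176  0.223]
side meter 0.76 [ 0.693 -0.317  0.003]
side meter 0.69 [ 0.545 -0.04   0.179]
side coffee_mug 0.96 [ 0.525  0.307 -0.003]
side cleaner_bottle 0.59 [ 0.693 -0.143 -0.003]
side stray0_centre 0.56 [0.434 0.114 0.004]
side stray0_centre 0.26 [ 0.452 -0.253 -0.007]
```

View pics/top0.png

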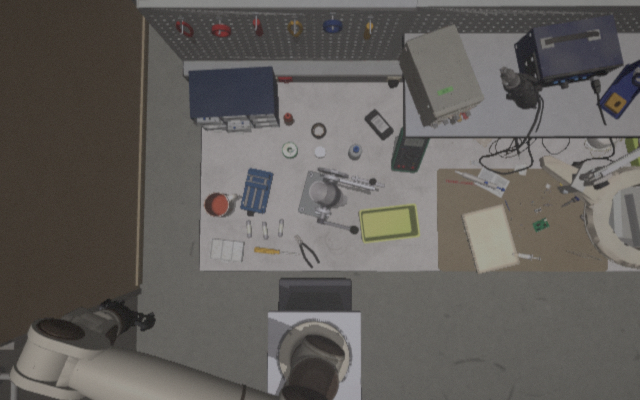

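View pics/side0.png

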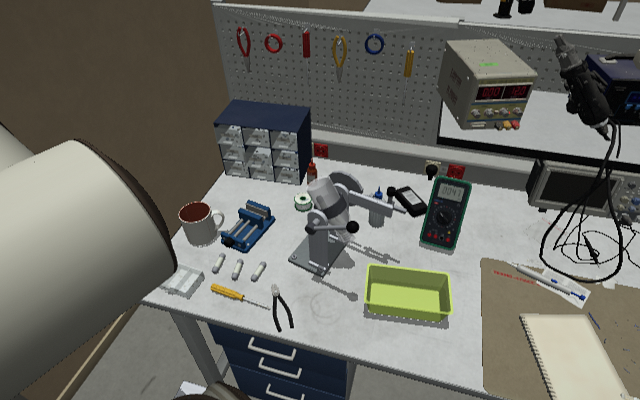

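The top view shows the lime tray at about (388,223), the stand at (322,195), the meter at (410,145), the mug at (219,205), and three strays at (249,229), (265,230) and (281,228). The side view agrees, with the bottle tipped towards -y and the lever and bolt both to its right.

Run:
```python
from h import *
from scipy.optimize import least_squares
im,d=camera("top")
M=np.zeros(d.shape,bool)
for n in ["tray","meter","stray0_centre"]:
    for r in cut_out(n,"top")[:4]:
        P=cloud("top",d,r["mask"]); 
        if len(P)<10: continue
        print(n,round(r["score"],2),len(P),P.mean(0).round(3),P[:,2].max().round(3))
        q=P[:,:2].astype(np.float32)
        (c,s,a)=cv2.minAreaRect(q*1000); print("  rect",np.round(c),np.round(s),round(a,1))
# strays by colour/height
P=cloud("top",d,np.ones(d.shape,bool)).reshape(-1,3)
K=(d>0)
v,u=np.nonzero(K); sel=(P[:,2]>0.006)&(P[:,2]<0.03)&(P[:,0]>.38)&(P[:,0]<.47)&(P[:,1]>.0)&(P[:,1]<.2)
m=np.zeros(d.shape,np.uint8); m[v[sel],u[sel]]=255
n,l,st,ce=cv2.connectedComponentsWithStats(m)
for i in range(1,n):
    if st[i,4]<8: continue
    q=P[(l[v,u]==i)]; c,s,a=cv2.minAreaRect((q[:,:2]*1000).astype(np.float32)); print("blob",ce[i].round(),st[i,4],np.round(c),np.round(s),round(a,1),q[:,2].max().round(3))
W=[(.435,-.119,-.084,-.1),(.581,-.173,.069,-.12),(.528,-.0955,0,-.052),(.551,-.023,0,.022),(.542,-.0465,0,0)]
def f(p):
    c,s=np.cos(p[2]),np.sin(p[2]);return [e for X,Y,x,y in W for e in(p[0]+c*x-s*y-X,p[1]+s*x+c*y-Y)]
r=least_squares(f,[.54,-.05,-.2]);print(r.x[:2],np.degrees(r.x[2]),np.round(r.fun,3))
```

```text
tray 0.85 1998 [ 0.451 -0.257  0.017] 0.068
  rect [ 451. -258.] [121. 209.] 6.2
tray 0.44 168 [ 0.686 -0.134  0.078] 0.129
  rect [ 690. -136.] [41. 40.] 1.3
meter 0.8 984 [ 0.677 -0.31   0.09 ] 0.162
  rect [ 679. -313.] [ 95. 101.] 82.2
meter 0.44 2148 [ 0.545 -0.047  0.147] 0.256
  rect [531. -86.] [257. 196.] 75.7
meter 0.35 656 [0.514 0.322 0.038] 0.097
  rect [516. 318.] [ 82. 121.] 53.1
stray0_centre 0.48 66 [0.433 0.116 0.012] 0.019
  rect [432. 116.] [15. 53.] 84.6
blob [281. 228.] 75 [436. 115.] [16. 60.] 83.2 0.019
blob [265. 231.] 77 [425. 170.] [60. 15.] 8.2 0.02
blob [298. 240.] 24 [394.  56.] [32. 14.] 45.4 0.019
[ 0.54274312 -0.04371784] -14.40346140180731 [ 0.002 -0.001 -0.001 -0.004  0.002  0.001 -0.003  0.001  0.001  0.003]
```

{"api": "servo_tool", "payload": {"moves": [[[0,0,-7.1],[0,0,-0.025],60],[[0,0,-7.1],[0,0,-0.025],60],[[0,0,-7.1],[0,0,-0.025],60],[[0,0,-7.1],[0,0,-0.025],60],[[0,0,0],[-0.009,-0.0485,0],60],[[0,0,0],[-0.009,-0.0485,0],60],[[0,0,0],[-0.009,-0.0485,0],60],[[0,0,0],[-0.009,-0.0485,0],60],[[0,0,0],[-0.009,-0.0485,0],60],[[0,0,0],[-0.009,-0.0485,0],60],[[0,0,0],[-0.009,-0.0485,0],60],[[0,0,0],[-0.009,-0.0485,0],60]]}}

```text
time: 2.6
ee_pos: [0.3211, 0.1297, 0.307]
tcp_rot: [180.0, 0.1, -173.7]
wrist_force: [1.7, 0.1, 0.0]
opening: 0.0511
grasp_force: 0.0
```

{"api": "servo_tool", "payload": {"moves": [[[0,0,0],[-0.009,-0.0485,0],60],[[0,0,0],[-0.009,-0.0485,0],60],[[0,0,0],[-0.009,-0.0485,0],60],[[0,0,0],[-0.009,-0.0485,0],60],[[0,0,0],[-0.009,-0.0485,0],60],[[0,0,0],[-0.009,-0.0485,0],60],[[0,0,0],[-0.009,-0.0485,0],60],[[0,0,0],[-0.009,-0.0485,0],60],[[0,0,0],[-0.009,-0.0485,0],60],[[0,0,0],[-0.009,-0.0485,0],60],[[0,0,0],[0,0,0],60],[[0,0,0],[0,0,0],60]]}}

```text
time: 3.8
ee_pos: [0.4634, -0.3418, 0.3053]
tcp_rot: [179.9, -0.1, -173.9]
wrist_force: [-0.3, 0.6, 0.5]
opening: 0.0513
grasp_force: 0.0
```

```bash
cat >> h.py <<'E'
def to(X,yaw=None):
    o=get_obs(); R=Ro.from_euler("xyz",o["tcp_rot"],degrees=True).as_matrix()
    print("at",o["ee_pos"].round(4),o["tcp_rot"].round(1),"shift now-axes",(R.T@(np.array(X)-o["ee_pos"])).round(4))
    if yaw is not None:
        R2=Ro.from_euler("xyz",[180,0,yaw],degrees=True).as_matrix()
        print(" turn",Ro.from_matrix(R.T@R2).as_rotvec(degrees=True).round(1),"shift after",(R2.T@(np.array(X)-o["ee_pos"])).round(4))
def rim(cam,d):
    "tray rim by mask+depth: centre, size, angle, rim height pts"
    r=cut_out("tray",cam)
    if not r: print("no tray");return
    P=cloud(cam,d,r[0]["mask"]); q=P[(P[:,2]>.05)&(P[:,2]<.075)]
    print("tray",round(r[0]["score"],2),len(P),len(q), "floor",np.median(P[P[:,2]<.02],0).round(3) if (P[:,2]<.02).any() else None)
    c,s,a=cv2.minAreaRect((q[:,:2]*1000).astype(np.float32)); print(" rim rect",np.round(c),np.round(s),round(a,1))
    return P
E
python3 - <<'E'
from h import *
im,d=save("wrist","w1.png"); rim("wrist",d)
for r in mark_of("tray","wrist")[:2]: print(r["score"],w("wrist",r["xyz"]).round(3))
im,d=camera("top"); rim("top",d)
im,d=camera("side"); rim("side",d)
E
```

```text
tray 0.62 13093 2898 floor [ 0.454 -0.246  0.004]
 rim rect [ 454. -249.] [113. 193.] 6.9
0.8 [ 0.451 -0.248 -0.001]
tray 0.58 1994 336 floor [ 0.451 -0.252  0.001]
 rim rect [ 451. -250.] [113. 193.] 6.5
tray 0.74 4191 696 floor [ 0.467 -0.255  0.001]
 rim rect [ 452. -252.] [115. 192.] 7.2
```

View pics/w1.png

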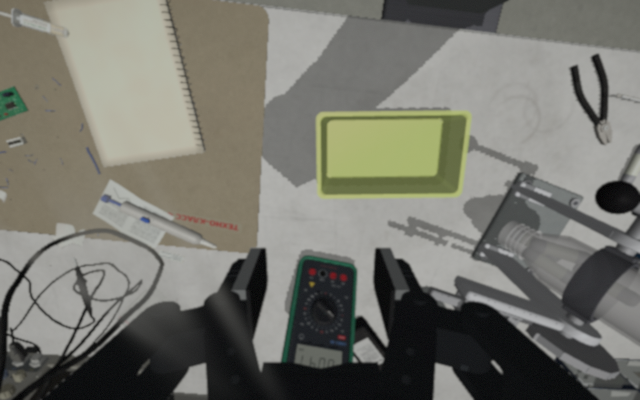

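The wrist view shows the tray squarely at about (390,153), and three measurements of its rim agree. I'll grip its right-hand end wall next.

{"api": "servo_tool", "payload": {"moves": [[[0,0,0],[0,0.003,0.046],60],[[0,0,0],[0,0,0.046],60],[[0,0,0],[0,0,0.046],60],[[0,0,0],[0,0,0.046],60],[[0,0,0],[0,0,0.046],60],[[0,0,0],[0,0,0.046],60],[[0,0,0],[0,0,0],0],[[0,0,0],[0,0,0],0],[[0,0,0],[0,0,0],0],[[0,0,0],[0,0,0],0],[[0,0,0],[0,0,0],0],[[0,0,0],[0,0,0],0]], "force": 40}}

```text
time: 5.35
ee_pos: [0.4644, -0.3389, 0.0335]
tcp_rot: [-179.8, 0.2, -173.8]
wrist_force: [0.8, 0.7, 8.6]
opening: 0.0004
grasp_force: 3.9
```

{"api": "servo_tool", "payload": {"moves": [[[0,0,0],[0,0,0],0],[[0,0,0],[0,0,0],0],[[0,0,0],[0,0,0],0]]}}

```text
time: 5.65
ee_pos: [0.4644, -0.3389, 0.0335]
tcp_rot: [-179.8, 0.2, -173.8]
wrist_force: [0.5, 0.1, 8.1]
opening: -0.0001
grasp_force: 3.9
```

Run:
```python
from h import *
save("side","s1.png",(300,170,600,350)); im,d=camera("side"); rim("side",d)
```

```text
tray 0.89 3859 551 floor [ 0.469 -0.254  0.001]
 rim rect [ 452. -252.] [115. 193.] 6.1
```

View pics/s1.png

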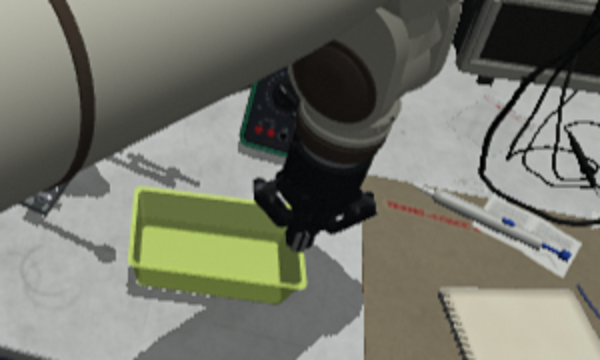

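Run:
```python
from h import *
for X in [(.4644,-.3389,.0335),(.4644,-.3389,.0595),(.464,-.3455,.059)]: print((px("side",X)-[300,170])*2)
im,d=camera("wrist"); P=rim("wrist",d)
q=P[(P[:,2]>.05)]; 
t=np.radians(96.5); a=np.array([np.cos(t),np.sin(t)])
s=(q[:,:2]-[.453,-.25])@a; print(len(q),np.percentile(s,[0,1,50,99,100]), q[s<-.07][:5])
save("wrist","w2.png")
```

```text
[290.09816847 255.09819534]
[294.93571006 242.080699  ]
[300.90552176 243.99356959]
tray 0.57 58653 8697 floor [ 0.454 -0.239  0.002]
 rim rect [ 454. -255.] [113. 184.] 6.8
8739 [-0.09718361 -0.09661626  0.00322805  0.08169581  0.0872194 ] [[ 0.40620845 -0.33181897  0.05898695]
 [ 0.40616357 -0.33138674  0.05897138]
 [ 0.40614827 -0.33093252  0.05876548]
 [ 0.40630354 -0.33034711  0.05745927]
 [ 0.40600385 -0.33010909  0.05908617]]
```

View pics/w2.png

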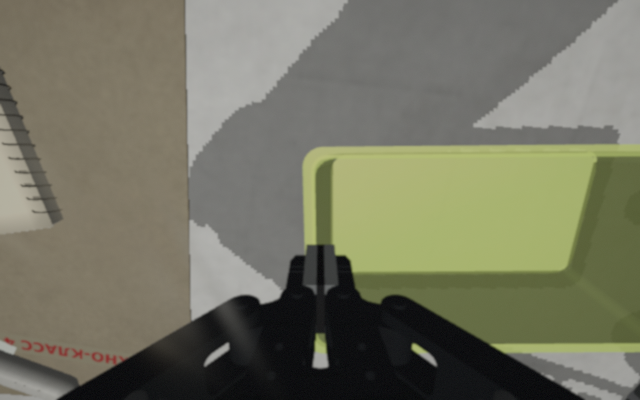

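The wrist view shows the wall entering between the pads at about (320,255), so it looks gripped. I'll try the drag.

{"api": "servo_tool", "payload": {"moves": [[[0,0,0],[0,0,-0.003],0],[[0,0,2.1],[-0.002,0.0094,0],0],[[0,0,2.1],[-0.002,0.0094,0],0],[[0,0,2.1],[-0.002,0.0094,0],0],[[0,0,2.1],[-0.002,0.0094,0],0],[[0,0,2.1],[-0.002,0.0094,0],0],[[0,0,2.1],[-0.002,0.0094,0],0],[[0,0,2.1],[-0.002,0.0094,0],0],[[0,0,2.1],[-0.002,0.0094,0],0],[[0,0,2.1],[-0.002,0.0094,0],0],[[0,0,2.1],[-0.002,0.0094,0],0],[[0,0,0],[0,0,0],0]]}}

```text
time: 7.15
ee_pos: [0.4887, -0.2451, 0.0345]
tcp_rot: [180.0, 0.0, 165.3]
wrist_force: [0.3, 0.6, 0.0]
opening: -0.0003
grasp_force: 0.0
```

Run:
```python
from h import *
im,d=camera("top"); rim("top",d)
im,d=camera("side"); rim("side",d)
im,d=camera("wrist"); rim("wrist",d)
to((.491,-.246,.03),165.6)
```

```text
tray 0.91 673 113 floor [ 0.445 -0.2    0.   ]
 rim rect [ 442. -178.] [115.  55.] 12.3
tray 0.84 4043 630 floor [ 0.468 -0.254  0.001]
 rim rect [ 452. -252.] [115. 192.] 7.1
tray 0.92 93023 21733 floor [ 0.452 -0.246  0.002]
 rim rect [ 454. -251.] [113. 194.] 6.7
at [ 0.488  -0.2461  0.0339] [-180.     0.   165.2] shift now-axes [-0.0029  0.0008  0.0039]
 turn [-0.   0.  -0.4] shift after [-0.0029  0.0008  0.0039]
```

{"api": "servo_tool", "payload": {"moves": [[[0,0,0],[0,0,-0.045],0],[[0,0,0],[0,0,-0.03],50],[[0,0,-7.1],[0,0,0],50],[[0,0,-7.1],[0,0,0],50],[[0,0,-7.1],[0,0,0],50],[[0,0,0],[0.018,-0.047,0],50],[[0,0,0],[0.0174,-0.0469,0],50],[[0,0,0],[0,0,0],50],[[0,0,0],[0,0,0.04],50],[[0,0,0],[0,0,0.034],50],[[0,0,0],[0,0,0],50]]}}

```text
time: 8.55
ee_pos: [0.4611, -0.341, 0.0301]
tcp_rot: [179.7, -0.3, -173.5]
wrist_force: [0.1, 0.4, 1.1]
opening: 0.0424
grasp_force: 0.0
```

Run:
```python
from h import *
print(get_obs()["ee_pos"],get_obs()["wrist_force"],get_obs()["opening"])
im,d=save("wrist","w3.png"); rim("wrist",d)
```

```text
[ 0.46110214 -0.34097729  0.03007722] [0.05897724 0.35084267 1.13150872] 0.04243425448511817
tray 0.89 57378 11276 floor [ 0.455 -0.241  0.007]
 rim rect [ 456. -256.] [114. 185.] 6.8
```

View pics/w3.png

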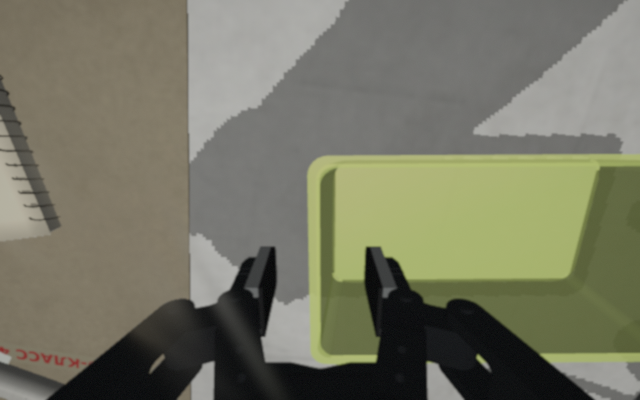

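The pads now straddle the end wall at about (318,250), with one inside and one outside. Closing.

{"api": "servo_tool", "payload": {"moves": [[[0,0,0],[0,0,0],20],[[0,0,0],[0,0,0],20],[[0,0,0],[0,0,0],20],[[0,0,0],[0,0,0],20]], "force": 60}}

```text
time: 9.05
ee_pos: [0.4641, -0.3428, 0.0356]
tcp_rot: [-180.0, 0.0, -173.5]
wrist_force: [-0.6, -0.2, 0.1]
opening: 0.017
grasp_force: 0.0
```

{"api": "servo_tool", "payload": {"moves": [[[0,0,0],[0,0,0],10],[[0,0,0],[0,0,0],10],[[0,0,0],[0,0,0],10]]}}

```text
time: 9.35
ee_pos: [0.4637, -0.3426, 0.0348]
tcp_rot: [180.0, -0.0, -173.5]
wrist_force: [0.6, -0.1, 0.1]
opening: 0.0084
grasp_force: 0.0
```

{"api": "servo_tool", "payload": {"moves": [[[0,0,0],[0,0,0],0],[[0,0,0],[0,0,0],0],[[0,0,0],[0,0,0],0]]}}

```text
time: 9.65
ee_pos: [0.4637, -0.3426, 0.0348]
tcp_rot: [180.0, -0.0, -173.5]
wrist_force: [0.4, 0.2, 0.2]
opening: 0.0002
grasp_force: 0.0
```

Run:
```python
from h import *
im,d=save("wrist","w4.png",(200,120,500,400)); rim("wrist",d)
```

```text
no tray
```

View pics/w4.png

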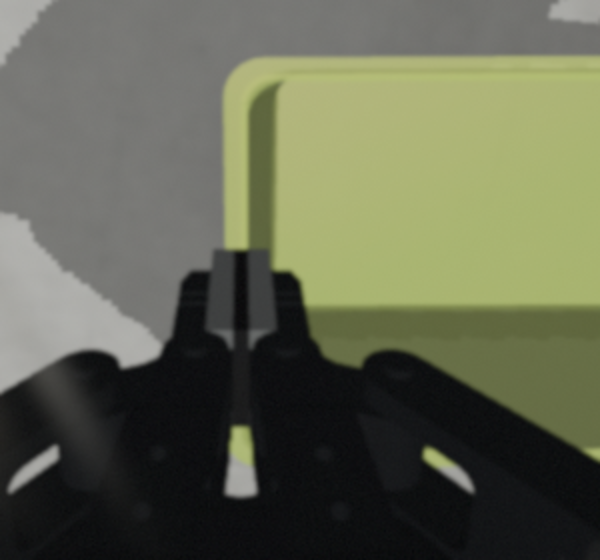

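Run:
```python
from h import *
o=get_obs(); p=o["ee_pos"]; print(p,o["wrist_force"].round(1))
im,d=camera("wrist"); m=np.ones(d.shape,bool)
for dz in (0,.0187,.03): print(dz,(px("wrist",p+[0,0,dz])-[200,120])*2)
c=calibration("wrist");K=c["camera_matrix"]
for (u,v) in [(307,246),(307,252),(333,252),(307,265),(333,265),(307,280),(318,240),(318,225),(320,260),(320,340),(295,265),(345,265)]:
    z=d[v,u];P=np.array([(u-K[0][2])/K[0][0]*z,(v-K[1][2])/K[1][1]*z,z]); print(u,v,((P-np.array(c["t"]))@np.array(c["R"])).round(4))
```

```text
[ 0.46374991 -0.34263238  0.03476647] [ 0.4  0.2 -0.5]
0 [240.66858952 239.63491484]
0.0187 [240.68723502 271.766049  ]
0.03 [240.70057223 294.74958233]
307 246 [ 0.4529 -0.3501  0.0655]
307 252 [ 0.4527 -0.3499  0.0717]
333 252 [ 0.4519 -0.3383  0.0707]
307 265 [ 0.4531 -0.3494  0.0823]
333 265 [ 0.4515 -0.3388  0.083 ]
307 280 [ 0.4531 -0.349   0.0935]
318 240 [ 0.4521 -0.3451  0.0597]
318 225 [ 0.4451 -0.3459  0.0579]
320 260 [ 0.4521 -0.3441  0.0789]
320 340 [ 0.5103 -0.3375  0.0598]
295 265 [ 0.4573 -0.3545  0.0761]
345 265 [ 0.4551 -0.3328  0.0754]
```

The depth readings put the actual fingertips about 26 mm behind the reported TCP, so the pads closed just above the rim. The first try rested on it, which explains the 8 N. I'll go 30 mm lower.

{"api": "servo_tool", "payload": {"moves": [[[0,0,0],[0,0,-0.01],50],[[0,0,0],[0,0,0],50],[[0,0,0],[0,0,0],50],[[0,0,0],[0,0,0],50],[[0,0,0],[0,0.002,0.02],50],[[0,0,0],[0,0,0.02],50],[[0,0,0],[0,0,0],0],[[0,0,0],[0,0,0],0],[[0,0,0],[0,0,0],0],[[0,0,0],[0,0,0],0],[[0,0,0],[0,0,0],0],[[0,0,0],[0,0,0],0]], "force": 40}}

```text
time: 11.0
ee_pos: [0.464, -0.3409, 0.0058]
tcp_rot: [-180.0, 0.1, -173.5]
wrist_force: [-0.0, -0.3, 5.1]
opening: 0.0047
grasp_force: 41.5
```

{"api": "servo_tool", "payload": {"moves": [[[0,0,0],[0,0,0],0],[[0,0,0],[0,0,0],0]]}}

```text
time: 11.2
ee_pos: [0.4641, -0.3409, 0.0057]
tcp_rot: [-180.0, 0.1, -173.5]
wrist_force: [-0.1, 1.1, 6.1]
opening: 0.0048
grasp_force: 41.7
```

{"api": "servo_tool", "payload": {"moves": [[[0,0,0],[0,0,-0.001],0],[[0,0,2.1],[-0.002,0.0093,0],0],[[0,0,2.1],[-0.002,0.0093,0],0],[[0,0,2.1],[-0.002,0.0093,0],0],[[0,0,2.1],[-0.002,0.0093,0],0],[[0,0,2.1],[-0.002,0.0093,0],0],[[0,0,2.1],[-0.002,0.0093,0],0],[[0,0,2.1],[-0.002,0.0093,0],0],[[0,0,2.1],[-0.002,0.0093,0],0],[[0,0,2.1],[-0.002,0.0093,0],0],[[0,0,2.1],[-0.002,0.0093,0],0],[[0,0,0],[0,0,0],0]]}}

```text
time: 12.4
ee_pos: [0.4885, -0.2487, 0.0066]
tcp_rot: [180.0, 0.0, 165.5]
wrist_force: [-2.6, 1.5, 4.6]
opening: 0.0045
grasp_force: 43.7
```

Run:
```python
from h import *
im,d=camera("side"); rim("side",d)
im,d=camera("wrist"); rim("wrist",d)
for r in mark_of("tray","wrist")[:1]: print(r["score"],w("wrist",r["xyz"]).round(3))
to((.490,-.2495,.005),165.6)
```

```text
tray 0.72 2877 379 floor [ 0.521 -0.159  0.001]
 rim rect [ 505. -162.] [194. 113.] 78.5
tray 0.56 61622 10103 floor [ 0.512 -0.151  0.002]
 rim rect [ 503. -180.] [156. 113.] 78.4
0.96 [ 0.506 -0.16  -0.001]
at [ 0.4881 -0.2489  0.006 ] [179.9   0.  165.6] shift now-axes [-0.002  -0.0002  0.001 ]
 turn [ 0.1  0.  -0. ] shift after [-0.002  -0.0002  0.001 ]
```

{"api": "servo_tool", "payload": {"moves": [[[0,0,0],[-0.005,0,0],0],[[0,0,0],[0,0,0],50],[[0,0,0],[0,0,0],50],[[0,0,0],[0,0,0],50],[[0,0,0],[0,0,-0.03],50],[[0,0,0],[0,0,-0.05],50],[[0,0,0],[0,0,-0.05],60],[[0,0,0],[0,0,-0.05],60],[[0,0,8.2],[0,0,-0.05],60],[[0,0,8.2],[0,0,-0.05],60],[[0,0,8.2],[0,0,0],60],[[0,0,8.2],[0,0,0],60]]}}

```text
time: 13.85
ee_pos: [0.4936, -0.2512, 0.2877]
tcp_rot: [180.0, 0.2, 132.4]
wrist_force: [-0.2, -0.8, -1.0]
opening: 0.0511
grasp_force: 0.0
```

{"api": "servo_tool", "payload": {"moves": [[[0,0,8.2],[0,0,0],60],[[0,0,8.2],[0,0,0],60],[[0,0,8.2],[0,0,0],60],[[0,0,8.2],[0,0,0],60],[[0,0,8.2],[0,0,0],60],[[0,0,8.2],[0,0,0],60],[[0,0,8.0],[0,0,0],60],[[0,0,0],[0.01,0.038,0],60],[[0,0,0],[0.01,0.037,0],60],[[0,0,0],[0,0,0],60]]}}

```text
time: 14.85
ee_pos: [0.5738, -0.2499, 0.2817]
tcp_rot: [-179.8, -0.0, 75.6]
wrist_force: [0.6, 0.2, -0.8]
opening: 0.051
grasp_force: 0.0
```

Run:
```python
from h import *
for cam in("wrist","side","top"):
    im,d=camera(cam)
    for n in("bolt_knob","lever_knob","bottle_tail"):
        for r in mark_of(n,cam)[:1]: print(cam,n,round(r["score"],2),w(cam,r["xyz"]).round(4))
    rim(cam,d)
to((.580,-.1745,.178),75.6)
```

```text
wrist bolt_knob 0.82 [ 0.5778 -0.1761  0.2221]
wrist lever_knob 0.61 [ 0.4338 -0.1224  0.2363]
tray 0.73 13411 2888 floor [ 0.499 -0.164  0.006]
 rim rect [ 508. -164.] [193. 113.] 79.6
side bolt_knob 0.77 [ 0.5794 -0.1784  0.2221]
side lever_knob 0.56 [ 0.4341 -0.118   0.2363]
side bottle_tail 0.68 [ 0.5502 -0.0199  0.2198]
tray 0.86 3408 524 floor [ 0.527 -0.168  0.001]
 rim rect [ 508. -165.] [192. 114.] 79.5
top bolt_knob 0.58 [ 0.5769 -0.1712  0.2189]
top lever_knob 0.96 [ 0.4369 -0.1182  0.2357]
top bottle_tail 0.62 [ 0.5485 -0.0229  0.2141]
tray 0.16 663 81 floor [0.516 0.328 0.007]
 rim rect [522. 314.] [81. 99.] 60.7
at [ 0.5705 -0.2499  0.2859] [180.    0.   75.5] shift now-axes [ 0.0754 -0.0096  0.1079]
 turn [ 0.   0.  -0.1] shift after [ 0.0754 -0.0095  0.1079]
```

{"api": "servo_tool", "payload": {"moves": [[[0,0,0],[0.037,-0.0053,0],60],[[0,0,0],[0.037,-0.0053,0],60],[[0,0,0],[0,0,0.036],60],[[0,0,0],[0,0,0.036],60],[[0,0,0],[0,0,0.036],60],[[0,0,0],[0,0,0],60],[[0,0,0],[0,0,0],0],[[0,0,0],[0,0,0],0],[[0,0,0],[0,0,0],0],[[0,0,0],[0,0,0],0],[[0,0,0],[0,0,0],0]], "force": 20}}

```text
time: 16.7
ee_pos: [0.5799, -0.1761, 0.1805]
tcp_rot: [179.7, 0.0, 75.5]
wrist_force: [0.9, -0.8, 7.4]
opening: 0.019
grasp_force: 19.9
```

{"api": "servo_tool", "payload": {"moves": [[[0,0,0],[0.006,0,0],0],[[0,0,0],[0.006,0,0],0],[[0,0,0],[0.006,0,0],0],[[0,0,0],[0.006,0,0],0],[[0,0,0],[0.003,0,0],0],[[0,0,0],[0,0,0],0],[[0,0,0],[0,0,0],0]]}}

```text
time: 17.4
ee_pos: [0.5859, -0.1529, 0.1803]
tcp_rot: [179.8, 0.3, 75.4]
wrist_force: [-3.5, -16.6, 6.1]
opening: 0.0191
grasp_force: 20.0
```

Run:
```python
from h import *
print(get_obs()["ee_pos"],get_obs()["wrist_force"])
for cam in("wrist","side"):
    im,d=camera(cam)
    for n in("bolt_knob","bottle_tail"):
        for r in mark_of(n,cam)[:1]: print(cam,n,round(r["score"],2),w(cam,r["xyz"]).round(4))
save("side","s2.png",(270,150,470,290))
```

```text
[ 0.58588539 -0.15291458  0.18026967] [ -3.47437145 -16.611855     6.07727943]
wrist bolt_knob 0.62 [ 0.5851 -0.1588  0.2187]
wrist bottle_tail 0.71 [ 0.6938 -0.319   0.0017]
side bolt_knob 0.54 [ 0.5862 -0.1552  0.2242]
side bottle_tail 0.75 [ 0.5525 -0.0217  0.2215]
```

View pics/s2.png

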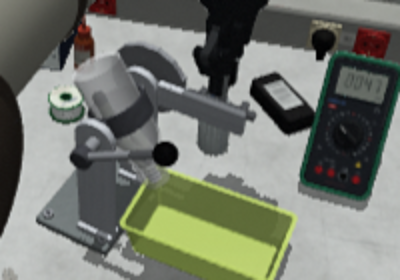

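The bolt reads as home: the knob is about 24 mm along its track and the end stop pushes back with 16 N. The tray's inner end lies under the bottle's mouth at about (150,185). Next I'll move to the tapping position.

{"api": "servo_tool", "payload": {"moves": [[[0,0,0],[-0.002,0,0],60],[[0,0,0],[0,0,0],60],[[0,0,0],[0,0,0],60],[[0,0,0],[0,0,0],60],[[0,0,0],[0,0,-0.04],60],[[0,0,0],[0,0,-0.04],30],[[0,0,0],[0,0,-0.04],0],[[0,0,0],[0.04,-0.045,0],0],[[0,0,0],[0.04,-0.045,0],0],[[0,0,0],[0.037,-0.044,0],0],[[0,0,0],[0,0,0],0]]}}

```text
time: 18.85
ee_pos: [0.4976, -0.0241, 0.2992]
tcp_rot: [179.9, -0.1, 75.8]
wrist_force: [-0.5, -0.4, 0.0]
opening: -0.0001
grasp_force: 0.0
```

Run:
```python
from h import *
to((.485,-.006,.192),75.6)
im,d=camera("side")
for n in("bolt_knob","bottle_tail"):
        for r in mark_of(n,"side")[:1]: print(n,round(r["score"],2),w("side",r["xyz"]).round(4))
```

```text
at [ 0.4976 -0.0241  0.2992] [ 1.799e+02 -1.000e-01  7.580e+01] shift now-axes [ 0.0143 -0.0168  0.1072]
 turn [ 0.1 -0.1  0.2] shift after [ 0.0144 -0.0167  0.1072]
bolt_knob 0.57 [ 0.5847 -0.1528  0.2247]
bottle_tail 0.92 [ 0.5525 -0.0205  0.2193]
```

{"api": "servo_tool", "payload": {"moves": [[[0,0,0],[0.0145,-0.017,0],0],[[0,0,0],[0,0,0.036],0],[[0,0,0],[0,0,0.036],0],[[0,0,0],[0,0,0.036],0],[[0,0,0],[0,0,0],0],[[0,0,0],[0,0.006,0],0],[[0,0,0],[0,0.006,0],0],[[0,0,0],[0,0,0],0]]}}

```text
time: 19.8
ee_pos: [0.5008, -0.0128, 0.1916]
tcp_rot: [179.8, -0.0, 75.5]
wrist_force: [-0.6, 0.1, 0.5]
opening: -0.0002
grasp_force: 0.0
```

{"api": "servo_tool", "payload": {"moves": [[[0,0,0],[0,0.003,0],0],[[0,0,0],[0,0,0],0]]}}

```text
time: 20.0
ee_pos: [0.5025, -0.0132, 0.1904]
tcp_rot: [179.9, -0.0, 75.5]
wrist_force: [-0.5, -0.7, -1.1]
opening: 0.0001
grasp_force: 0.0
```

{"api": "servo_tool", "payload": {"moves": [[[0,0,0],[0,0.003,0],0],[[0,0,0],[0,0,0],0]]}}

```text
time: 20.2
ee_pos: [0.505, -0.0139, 0.1899]
tcp_rot: [180.0, -0.0, 75.5]
wrist_force: [-0.6, -0.2, -0.5]
opening: 0.0
grasp_force: 0.2
```

{"api": "servo_tool", "payload": {"moves": [[[0,0,0],[0,0.003,0],0],[[0,0,0],[0,0,0],0]]}}

```text
time: 20.4
ee_pos: [0.5073, -0.0146, 0.1897]
tcp_rot: [-179.9, 0.0, 75.5]
wrist_force: [-3.7, 0.5, 0.4]
opening: 0.0003
grasp_force: 2.0
```

{"api": "servo_tool", "payload": {"moves": [[[0,0,0],[0,-0.012,0],0],[[0,0,0],[0,0.022,0],0],[[0,0,0],[0,-0.022,0],0],[[0,0,0],[0,0,0],0],[[0,0,0],[0,0.022,0],0],[[0,0,0],[0,-0.022,0],0],[[0,0,0],[0,0,0],0],[[0,0,0],[0,0.022,0],0]]}}

```text
time: 21.2
ee_pos: [0.5155, -0.0164, 0.1912]
tcp_rot: [-180.0, -0.0, 75.6]
wrist_force: [-41.2, 10.0, 4.7]
opening: -0.0001
grasp_force: 30.2
```

{"api": "servo_tool", "payload": {"moves": [[[0,0,0],[0,-0.022,0],0],[[0,0,0],[0,0,0],0],[[0,0,0],[0,0,0],0],[[0,0,0],[0,0,0],0]]}}

```text
time: 21.6
ee_pos: [0.4966, -0.0117, 0.1902]
tcp_rot: [179.9, -0.0, 75.5]
wrist_force: [0.3, 0.8, 0.3]
opening: -0.0001
grasp_force: 0.0
```

```bash
cat >> h.py <<'E'
def fuses():
    for cam in("side","top"):
        im,d=camera(cam)
        for n in ("fuse0_centre","stray0_centre"):
            print(cam,n,[(round(r["score"],2),*w(cam,r["xyz"]).round(3)) for r in mark_of(n,cam)])
E
python3 - <<'E'
from h import *
fuses(); save("side","s3.png",(270,150,470,290))
E
```

```text
side fuse0_centre [(0.42, np.float64(0.427), np.float64(0.167), np.float64(0.003))]
side stray0_centre [(0.41, np.float64(0.436), np.float64(0.116), np.float64(0.008))]
top fuse0_centre [(0.67, np.float64(0.692), np.float64(-0.319), np.float64(-0.001))]
top stray0_centre [(0.43, np.float64(0.437), np.float64(0.114), np.float64(0.007))]
```

View pics/s3.png

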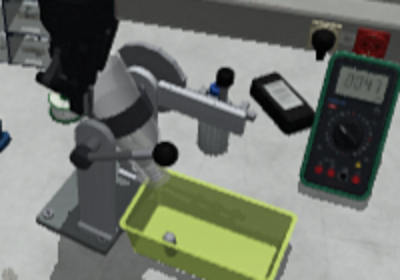

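A link's steel cap now shows in the tray at about (168,240), so the taps are working. Continuing a little more gently.

{"api": "servo_tool", "payload": {"moves": [[[0,0,0],[0,0.02,0],0],[[0,0,0],[0,-0.02,0],0],[[0,0,0],[0,0,0],0],[[0,0,0],[0,0.02,0],0],[[0,0,0],[0,-0.02,0],0],[[0,0,0],[0,0,0],0],[[0,0,0],[0,0.02,0],0],[[0,0,0],[0,-0.02,0],0],[[0,0,0],[0,0,0],0],[[0,0,0],[0,0.02,0],0],[[0,0,0],[0,-0.02,0],0],[[0,0,0],[0,0,0],0]]}}

```text
time: 23.15
ee_pos: [0.4957, -0.0115, 0.1899]
tcp_rot: [180.0, 0.0, 75.5]
wrist_force: [0.4, -0.5, 0.9]
opening: -0.0002
grasp_force: 0.0
```

{"api": "servo_tool", "payload": {"moves": [[[0,0,0],[0,0.02,0],0],[[0,0,0],[0,-0.02,0],0],[[0,0,0],[0,0,0],0],[[0,0,0],[0,0.02,0],0],[[0,0,0],[0,-0.02,0],0],[[0,0,0],[0,0,0],0],[[0,0,0],[0,0.02,0],0],[[0,0,0],[0,-0.02,0],0],[[0,0,0],[0,0,0],0],[[0,0,0],[0,0,0],0]]}}

```text
time: 24.15
ee_pos: [0.4971, -0.0118, 0.1903]
tcp_rot: [179.9, -0.0, 75.5]
wrist_force: [0.3, -0.9, -0.7]
opening: 0.0
grasp_force: 0.0
```

Run:
```python
from h import *
fuses()
im,d=camera("side"); a=im[150:330,300:460,::-1]; b=np.clip(d[150:330,300:460],0,9)
cv2.imwrite("pics/s4.png",cv2.resize(a,None,fx=4,fy=3.3,interpolation=cv2.INTER_CUBIC)); rim("side",d)
```

```text
side fuse0_centre [(0.37, np.float64(0.481), np.float64(-0.159), np.float64(0.01))]
side stray0_centre [(0.43, np.float64(0.436), np.float64(0.116), np.float64(0.006))]
top fuse0_centre [(0.54, np.float64(0.486), np.float64(-0.156), np.float64(0.006))]
top stray0_centre [(0.73, np.float64(0.48), np.float64(-0.123), np.float64(0.03)), (0.43, np.float64(0.439), np.float64(0.115), np.float64(0.006))]
tray 0.62 3204 563 floor [ 0.523 -0.18   0.002]
 rim rect [ 508. -164.] [192. 116.] 79.6
```

View pics/s4.png

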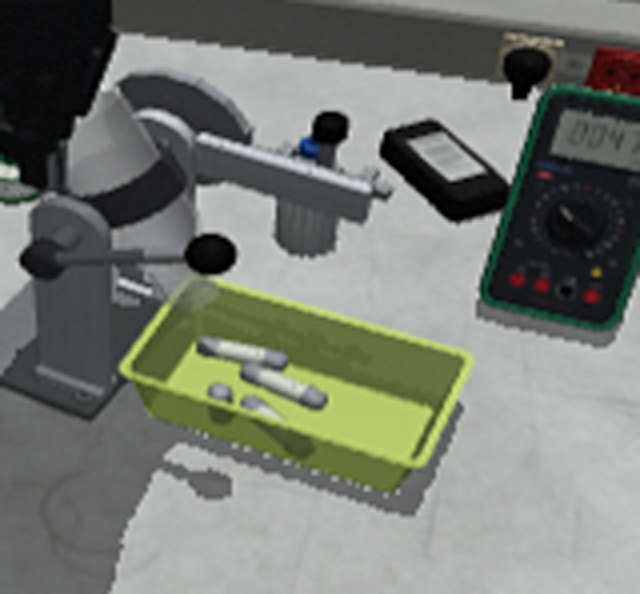

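Four links seem to be out: two lying at (240,352) and (285,385), and two partly hidden at (220,395) and (262,408). I'll add a few insurance taps and then check from above the bolt.

{"api": "servo_tool", "payload": {"moves": [[[0,0,0],[0,0.02,0],0],[[0,0,0],[0,-0.02,0],0],[[0,0,0],[0,0,0],0],[[0,0,0],[0,0.02,0],0],[[0,0,0],[0,-0.02,0],0],[[0,0,0],[0,0,-0.036],0],[[0,0,0],[0,0,-0.036],0],[[0,0,0],[0,0,-0.036],60],[[0,0,0],[-0.037,0.04,0],60],[[0,0,0],[-0.037,0.04,0],60],[[0,0,0],[-0.037,0.04,0],60],[[0,0,0],[0,0,0],60]]}}

```text
time: 25.75
ee_pos: [0.5798, -0.1423, 0.294]
tcp_rot: [-179.8, 0.1, 75.3]
wrist_force: [0.9, 0.9, -0.0]
opening: 0.0511
grasp_force: 0.0
```

Run:
```python
from h import *
to((.5855,-.154,.178),75.6)
im,d=save("wrist","w5.png")
for n in("fuse0_centre","bolt_knob"):
        for r in mark_of(n,"wrist"): print(n,round(r["score"],2),w("wrist",r["xyz"]).round(4))
```

```text
at [ 0.5798 -0.1423  0.294 ] [-1.798e+02  1.000e-01  7.530e+01] shift now-axes [-0.0098  0.0089  0.1159]
 turn [-0.2  0.1 -0.3] shift after [-0.01    0.0084  0.116 ]
fuse0_centre 0.75 [ 0.4894 -0.1537  0.0132]
bolt_knob 0.57 [ 0.5832 -0.1529  0.2233]
bolt_knob 0.56 [ 0.5259 -0.0892  0.0902]
```

View pics/w5.png

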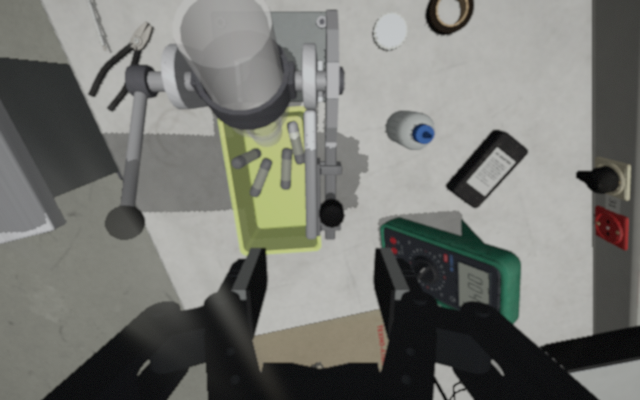

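The wrist view shows all four links in the tray, at (297,140), (286,168), (261,178) and (246,158), and the bottle is empty. Now I'll draw the bolt.

{"api": "servo_tool", "payload": {"moves": [[[0,0,0],[-0.0105,0.007,0.03],60],[[0,0,0],[0,0,0.043],60],[[0,0,0],[0,0,0.043],60],[[0,0,0],[0,0,0],60],[[0,0,0],[0,0,0],0],[[0,0,0],[0,0,0],0],[[0,0,0],[0,0,0],0],[[0,0,0],[0,0,0],0],[[0,0,0],[0,0,0],0],[[0,0,0],[0,0,0],0]]}}

```text
time: 26.9
ee_pos: [0.5862, -0.1504, 0.1864]
tcp_rot: [179.3, -0.0, 75.6]
wrist_force: [16.5, -3.3, -2.8]
opening: 0.019
grasp_force: 24.1
```

{"api": "servo_tool", "payload": {"moves": [[[0,0,0],[-0.006,0,0],0],[[0,0,0],[-0.006,0,0],0],[[0,0,0],[-0.006,0,0],0],[[0,0,0],[-0.006,0,0],0],[[0,0,0],[-0.002,0,0],0],[[0,0,0],[0,0,0],0]]}}

```text
time: 27.5
ee_pos: [0.5805, -0.1726, 0.1863]
tcp_rot: [179.3, -0.4, 75.7]
wrist_force: [20.1, 12.2, -1.2]
opening: 0.0192
grasp_force: 24.2
```

{"api": "servo_tool", "payload": {"moves": [[[0,0,0],[0.001,-0.001,0],60],[[0,0,0],[0,0,0],60],[[0,0,0],[0,0,0],60],[[0,0,0],[0,0,0],60],[[0,0,0],[0,0,-0.04],60],[[0,0,0],[0,0,-0.04],60],[[0,0,0],[0,0,-0.035],60],[[0,0,0],[0.005,-0.039,0],60],[[0,0,0],[0.005,-0.039,0],60],[[0,0,0],[0.005,-0.039,0],60],[[0,0,0],[0,-0.036,0],60],[[0,0,0],[0,0,0],60]]}}

```text
time: 28.7
ee_pos: [0.4266, -0.1201, 0.2988]
tcp_rot: [179.9, 0.0, 75.5]
wrist_force: [0.5, 0.2, 0.4]
opening: 0.0515
grasp_force: 0.0
```

Run:
```python
from h import *
to((.4355,-.1195,.192),75.6)
for cam in("wrist","side"):
    im,d=camera(cam)
    for n in("lever_knob","bolt_knob"):
        for r in mark_of(n,cam)[:1]: print(cam,n,round(r["score"],2),w(cam,r["xyz"]).round(4))
```

```text
at [ 0.4266 -0.1201  0.2988] [179.9   0.   75.5] shift now-axes [0.0029 0.0082 0.1069]
 turn [ 0.1  0.  -0.1] shift after [0.0028 0.0084 0.1068]
wrist lever_knob 0.63 [ 0.4397 -0.1178  0.2332]
wrist bolt_knob 0.59 [ 0.5855 -0.1797  0.2161]
side lever_knob 0.59 [ 0.4346 -0.1189  0.2357]
side bolt_knob 0.71 [0.4342 0.2227 0.0042]
```

{"api": "servo_tool", "payload": {"moves": [[[0,0,0],[0.003,0.009,0.02],60],[[0,0,0],[0,0,0.043],60],[[0,0,0],[0,0,0.043],60],[[0,0,0],[0,0,0],60],[[0,0,0],[0,0,0],0],[[0,0,0],[0,0,0],0],[[0,0,0],[0,0,0],0],[[0,0,0],[0,0,0],0],[[0,0,0],[0,0,0],0]], "force": 30}}

```text
time: 29.9
ee_pos: [0.4365, -0.1197, 0.1932]
tcp_rot: [-179.7, 0.0, 75.5]
wrist_force: [-21.8, 5.3, 2.7]
opening: 0.0239
grasp_force: 30.0
```

Run:
```python
from h import *
print(get_obs()["ee_pos"],get_obs()["opening"])
a0=np.radians(30); n=22
th=a0+np.linspace(0,1.833,n+1)
# lever angle: stand y=-115cos, z=115 sin ; tool x=stand y, tool z=-z
y=-.115*np.cos(th); z=.115*np.sin(th)
for a,b in zip(np.diff(y),-np.diff(z)): print("[[0,0,0],[%.4f,0,%.4f],0],"%(a,b))
```

```text
[ 0.43654074 -0.11968884  0.19322777] 0.02389304270528088
[[0,0,0],[0.0051,0,-0.0081],0],
[[0,0,0],[0.0058,0,-0.0076],0],
[[0,0,0],[0.0064,0,-0.0071],0],
[[0,0,0],[0.0070,0,-0.0066],0],
[[0,0,0],[0.0075,0,-0.0060],0],
[[0,0,0],[0.0080,0,-0.0053],0],
[[0,0,0],[0.0084,0,-0.0046],0],
[[0,0,0],[0.0087,0,-0.0039],0],
[[0,0,0],[0.0090,0,-0.0032],0],
[[0,0,0],[0.0093,0,-0.0024],0],
[[0,0,0],[0.0094,0,-0.0016],0],
[[0,0,0],[0.0095,0,-0.0009],0],
[[0,0,0],[0.0096,0,-0.0001],0],
[[0,0,0],[0.0095,0,0.0007],0],
[[0,0,0],[0.0095,0,0.0015],0],
[[0,0,0],[0.0093,0,0.0023],0],
[[0,0,0],[0.0091,0,0.0031],0],
[[0,0,0],[0.0088,0,0.0038],0],
[[0,0,0],[0.0084,0,0.0045],0],
[[0,0,0],[0.0080,0,0.0052],0],
[[0,0,0],[0.0076,0,0.0059],0],
[[0,0,0],[0.0070,0,0.0065],0],
```

{"api": "servo_tool", "payload": {"moves": [[[0,0,0],[0.005,-0.003,-0.008],0],[[0,0,0],[0.006,0,-0.0076],0],[[0,0,0],[0.0064,0,-0.0071],0],[[0,0,0],[0.007,0,-0.0066],0],[[0,0,0],[0.0075,0,-0.006],0],[[0,0,0],[0.008,0,-0.0053],0],[[0,0,0],[0.0084,0,-0.0046],0],[[0,0,0],[0.0087,0,-0.0039],0],[[0,0,0],[0.009,0,-0.0032],0],[[0,0,0],[0.0093,0,-0.0024],0],[[0,0,0],[0.0094,0,-0.0016],0]]}}

```text
time: 31.0
ee_pos: [0.4578, -0.0371, 0.25]
tcp_rot: [179.9, 0.0, 75.5]
wrist_force: [-6.2, -0.6, -0.8]
opening: 0.0238
grasp_force: 29.8
```

{"api": "servo_tool", "payload": {"moves": [[[0,0,0],[0.0095,0,-0.0009],0],[[0,0,0],[0.0096,0,0],0],[[0,0,0],[0.0095,0,0.0007],0],[[0,0,0],[0.0095,0,0.0015],0],[[0,0,0],[0.0093,0,0.0023],0],[[0,0,0],[0.0091,0,0.0031],0],[[0,0,0],[0.0088,0,0.0038],0],[[0,0,0],[0.0084,0,0.0045],0],[[0,0,0],[0.008,0,0.0052],0],[[0,0,0],[0.0076,0,0.0059],0],[[0,0,0],[0.007,0,0.0065],0],[[0,0,0],[0,0,0],0]]}}

```text
time: 32.2
ee_pos: [0.4821, 0.0575, 0.2169]
tcp_rot: [179.9, -0.1, 75.6]
wrist_force: [-6.3, 3.1, 2.1]
opening: 0.0238
grasp_force: 32.4
```

Run:
```python
from h import *
for cam in("side","top"):
    im,d=camera(cam)
    for n in("lever_knob","bottle_mouth","bolt_knob"):
        for r in mark_of(n,cam)[:2]: print(cam,n,round(r["score"],2),w(cam,r["xyz"]).round(4))
c,s=.9686,-.2487
X=np.array([c*-.084-s*.081+.5427,s*-.084+c*.081-.0437]); print("lever parked exp",X)
```

```text
side lever_knob 0.57 [0.4762 0.0529 0.2625]
side bottle_mouth 0.65 [ 0.5255 -0.1227  0.2495]
side bolt_knob 0.7 [ 0.5806 -0.1757  0.2226]
side bolt_knob 0.36 [ 0.4832 -0.1593  0.0075]
top bottle_mouth 0.93 [ 0.5199 -0.1173  0.2468]
top bolt_knob 0.47 [ 0.5773 -0.173   0.2176]
lever parked exp [0.4814823 0.0556474]
```

{"api": "servo_tool", "payload": {"moves": [[[0,0,0],[0.001,0,0],60],[[0,0,0],[0,0,0],60],[[0,0,0],[0,0,0],60],[[0,0,0],[0,0,0],60],[[0,0,0],[0,0,-0.05],60],[[0,0,0],[0,0,-0.05],60],[[0,0,0],[-0.034,0.0255,0],60],[[0,0,0],[-0.034,0.0255,0],60],[[0,0,0],[-0.034,0.0255,0],60],[[0,0,0],[-0.034,0.0255,0],60],[[0,0,0],[-0.034,0.0255,0],60],[[0,0,0],[-0.034,0.0255,0],60]]}}

```text
time: 33.8
ee_pos: [0.5795, -0.1809, 0.3146]
tcp_rot: [180.0, 0.0, 75.5]
wrist_force: [1.6, 0.1, 0.5]
opening: 0.0515
grasp_force: 0.0
```

Run:
```python
from h import *
to((.5795,-.1755,.18),75.6)
for cam in("side","wrist"):
    im,d=camera(cam)
    for n in("lever_knob","bolt_knob"):
        for r in mark_of(n,cam)[:2]: print(cam,n,round(r["score"],2),w(cam,r["xyz"]).round(4))
    rim(cam,d)
```

```text
at [ 0.5795 -0.1809  0.3146] [180.    0.   75.5] shift now-axes [ 0.0052 -0.0014  0.1346]
 turn [ 0.   0.  -0.1] shift after [ 0.0052 -0.0013  0.1346]
side bolt_knob 0.56 [ 0.5788 -0.1745  0.224 ]
tray 0.77 3280 601 floor [ 0.523 -0.18   0.001]
 rim rect [ 508. -164.] [192. 115.] 79.7
wrist bolt_knob 0.75 [ 0.5771 -0.1744  0.2235]
tray 0.69 6944 1226 floor [ 0.507 -0.186  0.003]
 rim rect [ 510. -162.] [192. 112.] 80.2
```

{"api": "servo_tool", "payload": {"moves": [[[0,0,0],[0.005,-0.002,0.034],60],[[0,0,0],[0,0,0.05],60],[[0,0,0],[0,0,0.05],60],[[0,0,0],[0,0,0],60],[[0,0,0],[0,0,0],0],[[0,0,0],[0,0,0],0],[[0,0,0],[0,0,0],0],[[0,0,0],[0,0,0],0],[[0,0,0],[0,0,0],0],[[0,0,0],[0,0,0],0]]}}

```text
time: 35.2
ee_pos: [0.5805, -0.1741, 0.1854]
tcp_rot: [179.5, -0.0, 75.5]
wrist_force: [-0.0, 0.4, 9.6]
opening: 0.0186
grasp_force: 29.9
```

{"api": "servo_tool", "payload": {"moves": [[[0,0,0],[0.006,0,0],0],[[0,0,0],[0.006,0,0],0],[[0,0,0],[0.006,0,0],0],[[0,0,0],[0.006,0,0],0],[[0,0,0],[0.002,0,0],0],[[0,0,0],[0,0,0],0],[[0,0,0],[0,0,0],0]]}}

```text
time: 35.9
ee_pos: [0.5861, -0.1526, 0.1855]
tcp_rot: [179.5, 0.4, 75.4]
wrist_force: [-3.9, -17.5, 10.5]
opening: 0.0189
grasp_force: 29.9
```

The bolt moved 22 mm and met a 17 N stop, so it is home in the parked notch. Next I'll regrip the tray's end wall.

{"api": "servo_tool", "payload": {"moves": [[[0,0,0],[-0.002,0,0],60],[[0,0,0],[0,0,0],60],[[0,0,0],[0,0,0],60],[[0,0,0],[0,0,0],60],[[0,0,0],[0,0,-0.04],60],[[0,0,0],[0,0,-0.04],60],[[0,0,0],[0,0,-0.04],60],[[0,0,0],[-0.03,-0.016,0],50],[[0,0,0],[-0.03,-0.016,0],50],[[0,0,0],[-0.03,-0.016,0],50],[[0,0,0],[-0.03,-0.016,0],50]]}}

```text
time: 37.0
ee_pos: [0.4917, -0.2512, 0.3006]
tcp_rot: [180.0, -0.0, 75.6]
wrist_force: [0.5, 0.1, 0.1]
opening: 0.0425
grasp_force: 0.0
```

{"api": "servo_tool", "payload": {"moves": [[[0,0,-8.55],[0,0,0],50],[[0,0,-8.55],[0,0,0],50],[[0,0,-8.55],[0,0,0],50],[[0,0,-8.55],[0,0,0],50],[[0,0,-8.55],[0,0,0],50],[[0,0,-8.55],[0,0,0],50],[[0,0,-8.55],[0,0,0],50],[[0,0,-8.55],[0,0,0],50],[[0,0,-8.55],[0,0,0],50],[[0,0,-8.55],[0,0,0],50],[[0,0,-8.55],[0,0,0],50],[[0,0,0],[0,0,0],50]]}}

```text
time: 38.2
ee_pos: [0.4925, -0.2504, 0.3005]
tcp_rot: [180.0, -0.0, 169.7]
wrist_force: [-0.2, 0.4, -0.3]
opening: 0.0429
grasp_force: 0.0
```

Run:
```python
from h import *
to((.4928,-.253,.006),169.7)
for cam in("side","wrist"):
    im,d=camera(cam); rim(cam,d)
    for n in("bolt_knob","meter"):
        for r in mark_of(n,cam)[:1]: print(cam,n,round(r["score"],2),w(cam,r["xyz"]).round(4))
    if cam=="wrist":
        r=cut_out("meter",cam)[0]; P=cloud(cam,d,r["mask"]); print(len(P)); c,s,a=cv2.minAreaRect((P[:,:2]*1000).astype(np.float32)); print(c,s,a)
```

```text
at [ 0.4925 -0.2504  0.3005] [180.   -0.  169.7] shift now-axes [-0.0007 -0.0025  0.2945]
 turn [ 0. -0.  0.] shift after [-0.0007 -0.0025  0.2945]
tray 0.92 3347 634 floor [ 0.522 -0.181  0.001]
 rim rect [ 509. -164.] [193. 115.] 79.9
side bolt_knob 0.57 [ 0.5871 -0.1547  0.2239]
tray 0.63 11400 2656 floor [ 0.51  -0.176  0.002]
 rim rect [ 510. -162.] [193. 113.] 80.0
wrist bolt_knob 0.89 [ 0.5869 -0.156   0.2212]
wrist meter 0.64 [ 0.6909 -0.3135  0.0021]
7454
(670.6865234375, -286.54486083984375) (136.8878631591797, 389.26202392578125) 70.41571044921875
```

{"api": "servo_tool", "payload": {"moves": [[[0,0,0],[0,-0.002,0.049],50],[[0,0,0],[0,0,0.049],50],[[0,0,0],[0,0,0.049],50],[[0,0,0],[0,0,0.049],50],[[0,0,0],[0,0,0.049],50],[[0,0,0],[0,0,0.049],50],[[0,0,0],[0,0,0],0],[[0,0,0],[0,0,0],0],[[0,0,0],[0,0,0],0],[[0,0,0],[0,0,0],0],[[0,0,0],[0,0,0],0],[[0,0,0],[0,0,0],0]], "force": 50}}

```text
time: 39.85
ee_pos: [0.4937, -0.2535, 0.0093]
tcp_rot: [-179.9, 0.3, 169.6]
wrist_force: [0.0, -1.8, 4.7]
opening: 0.0034
grasp_force: 52.3
```

{"api": "servo_tool", "payload": {"moves": [[[0,0,0],[0,0,0],0],[[0,0,0],[0,0,-0.001],0]]}}

```text
time: 40.05
ee_pos: [0.4936, -0.2532, 0.01]
tcp_rot: [-180.0, 0.2, 169.6]
wrist_force: [0.8, 0.1, 4.4]
opening: 0.0035
grasp_force: 49.1
```

{"api": "servo_tool", "payload": {"moves": [[[0,0,0],[-0.0028,-0.0123,0],0],[[0,0,0],[-0.0028,-0.0123,0],0],[[0,0,0],[-0.0028,-0.0123,0],0],[[0,0,0],[-0.0028,-0.0123,0],0],[[0,0,0],[-0.0028,-0.0123,0],0],[[0,0,0],[-0.0028,-0.0123,0],0],[[0,0,0],[-0.0028,-0.0123,0],0],[[0,0,0],[-0.0028,-0.0123,0],0],[[0,0,0],[-0.0028,-0.0123,0],0],[[0,0,0],[-0.0028,-0.0123,0],0],[[0,0,0],[0,0,0],0]]}}

```text
time: 41.15
ee_pos: [0.4981, -0.3805, 0.0092]
tcp_rot: [-180.0, 0.1, 169.5]
wrist_force: [1.0, -0.9, 6.4]
opening: 0.0035
grasp_force: 54.7
```

{"api": "servo_tool", "payload": {"moves": [[[0,0,0],[0,0,0],50],[[0,0,0],[0,0,0],50],[[0,0,0],[0,0,0],50],[[0,0,0],[0,0,-0.05],50],[[0,0,0],[0,0,-0.05],50],[[0,0,0],[0,0,-0.05],50],[[0,0,0],[0,0,-0.05],50],[[0,0,0],[0,0,-0.05],50],[[0,0,0],[0,0,-0.05],50],[[0,0,0],[0,0,-0.02],50]]}}

```text
time: 42.15
ee_pos: [0.4972, -0.3788, 0.3327]
tcp_rot: [-179.8, 0.3, 169.6]
wrist_force: [0.7, -0.0, -0.4]
opening: 0.0427
grasp_force: 0.0
```

Run:
```python
from h import *
print(get_obs()["ee_pos"],get_obs()["tcp_rot"])
for cam in("side","top","wrist"):
    im,d=camera(cam); rim(cam,d)
    for n in("meter","stray0_centre"):
        for r in mark_of(n,cam)[:4]: print(cam,n,round(r["score"],2),w(cam,r["xyz"]).round(4))
    if cam=="top":
        P=cloud(cam,d,np.ones(d.shape,bool)); v,u=np.nonzero(d>0)
        sel=(P[:,2]>0.006)&(P[:,2]<0.03)&(P[:,0]>.38)&(P[:,0]<.47)&(P[:,1]>.07)&(P[:,1]<.28)
        m=np.zeros(d.shape,np.uint8); m[v[sel],u[sel]]=255
        n,l,st,ce=cv2.connectedComponentsWithStats(m)
        for i in range(1,n):
            if st[i,4]<8: continue
            q=P[(l[v,u]==i)]; c,s,a=cv2.minAreaRect((q[:,:2]*1000).astype(np.float32)); print("blob",ce[i].round(),st[i,4],np.round(c),np.round(s),round(a,1),q[:,2].max().round(3))
```

```text
[ 0.49724463 -0.37875386  0.33274488] [-179.81269978    0.30419773  169.59589089]
tray 0.76 3386 601 floor [ 0.529 -0.317  0.002]
 rim rect [ 512. -294.] [192. 116.] 81.1
side stray0_centre 0.7 [ 0.5287 -0.2845  0.0087]
tray 0.87 1682 334 floor [ 0.51  -0.313  0.001]
 rim rect [ 511. -292.] [193. 113.] 80.5
top meter 0.98 [ 0.6929 -0.3164  0.0023]
top stray0_centre 0.46 [0.4342 0.1136 0.0047]
blob [249. 229.] 69 [430. 225.] [56. 15.] 4.1 0.022
blob [281. 228.] 73 [434. 116.] [15. 56.] 84.7 0.023
blob [265. 230.] 74 [424. 170.] [63. 15.] 5.2 0.023
blob [238. 243.] 33 [385. 260.] [37.  9.] 89.4 0.03
tray 0.74 10014 2403 floor [ 0.515 -0.308  0.003]
 rim rect [ 514. -292.] [193. 113.] 80.5
wrist meter 0.56 [ 0.6943 -0.3162  0.0024]
wrist meter 0.45 [ 0.5111 -0.2927 -0.0017]
```

{"api": "servo_tool", "payload": {"moves": [[[0,0,-5.1],[0,0,0],40],[[0,0,0],[0.01,0.0445,0],40],[[0,0,0],[0.01,0.0445,0],40],[[0,0,0],[0.01,0.0445,0],40],[[0,0,0],[0.01,0.0445,0],40],[[0,0,0],[0.01,0.0445,0],40],[[0,0,0],[0.01,0.0445,0],40],[[0,0,0],[0.01,0.0445,0],40],[[0,0,0],[0.01,0.0445,0],40],[[0,0,0],[0.01,0.0445,0],40],[[0,0,0],[0.009,0.0445,0],40],[[0,0,0],[0.0095,0.042,0],40]]}}

```text
time: 43.95
ee_pos: [0.4336, 0.1181, 0.3276]
tcp_rot: [180.0, 0.0, 174.7]
wrist_force: [2.0, -1.0, 0.3]
opening: 0.0342
grasp_force: 0.0
```

{"api": "servo_tool", "payload": {"moves": [[[0,0,0],[0,0,0.05],40],[[0,0,0],[0,0,0.05],40],[[0,0,0],[0,0,0.05],40],[[0,0,0],[0,0,0],40]]}}

```text
time: 44.35
ee_pos: [0.4299, 0.1153, 0.1698]
tcp_rot: [-179.7, -0.7, 174.7]
wrist_force: [-0.8, -0.1, 1.1]
opening: 0.0339
grasp_force: 0.0
```

```bash
cat >> h.py <<'E'
def strays(cam,box=(.37,.48,.07,.29)):
    im,d=camera(cam); P=cloud(cam,d,np.ones(d.shape,bool)); v,u=np.nonzero(d>0)
    sel=(P[:,2]>0.006)&(P[:,2]<0.03)&(P[:,0]>box[0])&(P[:,0]<box[1])&(P[:,1]>box[2])&(P[:,1]<box[3])
    m=np.zeros(d.shape,np.uint8); m[v[sel],u[sel]]=255
    n,l,st,ce=cv2.connectedComponentsWithStats(m)
    for i in range(1,n):
        if st[i,4]<20: continue
        q=P[(l[v,u]==i)]; c,s,a=cv2.minAreaRect((q[:,:2]*1000).astype(np.float32)); print(cam,"blob",st[i,4],np.round(c),np.round(s),round(a,1),q[:,2].max().round(3))
E
python3 - <<'E'
from h import *
to((.434,.116,-.022),174.7)
strays("wrist"); strays("side")
E
```

```text
at [0.4299 0.1153 0.1698] [-179.7   -0.7  174.7] shift now-axes [-0.0064  0.002   0.1917]
 turn [-0.3 -0.7  0. ] shift after [-0.004   0.0011  0.1918]
wrist blob 223 [381. 243.] [ 4. 23.] 89.1 0.03
wrist blob 101 [372. 192.] [37.  5.] 84.6 0.022
wrist blob 1219 [442. 232.] [47. 76.] 85.3 0.023
wrist blob 1033 [442. 176.] [42. 82.] 81.9 0.023
wrist blob 944 [445. 121.] [32. 69.] 84.2 0.023
wrist blob 33 [434. 255.] [11.  8.] 9.2 0.008
wrist blob 46 [438. 272.] [11. 12.] 60.4 0.008
wrist blob 54 [446. 284.] [13. 12.] 52.7 0.008
wrist blob 32 [441. 209.] [15.  8.] 58.6 0.008
wrist blob 64 [449. 250.] [10. 23.] 15.1 0.008
wrist blob 28 [446. 269.] [ 7. 13.] 6.2 0.008
wrist blob 312 [464. 271.] [40. 30.] 87.9 0.009
wrist blob 37 [457. 209.] [ 8. 15.] 56.9 0.008
wrist blob 25 [455.  96.] [14.  4.] 0.1 0.008
wrist blob 21 [455. 146.] [7. 7.] 25.8 0.007
wrist blob 29 [461. 153.] [ 7. 14.] 42.4 0.007
wrist blob 64 [473. 198.] [15. 14.] 5.8 0.008
wrist blob 26 [467. 162.] [ 6. 14.] 30.6 0.007
wrist blob 27 [469. 140.] [11.  7.] 30.0 0.007
wrist blob 32 [474. 133.] [ 9. 12.] 78.0 0.008
wrist blob 20 [469.  88.] [ 5. 13.] 2.1 0.007
wrist blob 24 [475.  99.] [8. 8.] 70.6 0.007
side blob 115 [430. 222.] [61. 14.] 2.9 0.017
side blob 118 [426. 168.] [62. 15.] 8.4 0.017
side blob 124 [433. 114.] [16. 59.] 84.6 0.016
side blob 146 [379. 265.] [51. 20.] 84.2 0.029
```

{"api": "servo_tool", "payload": {"moves": [[[0,0.3,0],[-0.004,0,0.05],40],[[0,0,0],[0,0,0.05],40],[[0,0,0],[0,0,0.05],40],[[0,0,0],[0,0,0.02],40],[[0,0,0],[0,0,0.02],40],[[0,0,0],[0,0,0],40],[[0,0,0],[0,0,0],0],[[0,0,0],[0,0,0],0],[[0,0,0],[0,0,0],0],[[0,0,0],[0,0,0],0]], "force": 30}}

```text
time: 45.45
ee_pos: [0.4404, 0.1166, -0.0087]
tcp_rot: [179.9, 0.0, 174.7]
wrist_force: [-0.4, -0.0, 11.0]
opening: -0.0001
grasp_force: 5.3
```

{"api": "servo_tool", "payload": {"moves": [[[0,0,0],[0,0,-0.05],0],[[0,0,0],[0,0,-0.05],40],[[0,0,0],[0,0,-0.05],40],[[0,0,0],[0,0,0],40],[[0,0,0],[0,0,0],40]]}}

```text
time: 45.95
ee_pos: [0.4398, 0.1162, 0.1405]
tcp_rot: [179.9, -0.0, 174.7]
wrist_force: [-0.2, -0.6, -0.5]
opening: 0.0345
grasp_force: 0.0
```

Run:
```python
from h import *
to((.434,.116,-.022),174.7)
strays("side"); strays("top")
```

```text
at [0.4398 0.1162 0.1405] [179.9  -0.  174.7] shift now-axes [ 0.0056 -0.0011  0.1625]
 turn [ 0.1 -0.  -0. ] shift after [ 0.0057 -0.0008  0.1625]
side blob 113 [430. 223.] [58. 15.] 3.1 0.017
side blob 121 [426. 168.] [60. 15.] 6.9 0.016
side blob 121 [434. 115.] [16. 60.] 82.4 0.016
side blob 145 [379. 265.] [51. 21.] 84.4 0.029
```

{"api": "servo_tool", "payload": {"moves": [[[0,0,0],[0.0055,0,0.04],40],[[0,0,0],[0,0,0.04],40],[[0,0,0],[0,0,0.04],40],[[0,0,0],[0,0,0.02],40],[[0,0,0],[0,0,0.02],40],[[0,0,0],[0,0,0.005],40],[[0,0,0],[0,0,0],40],[[0,0,0],[0,0,0],40]]}}

```text
time: 46.85
ee_pos: [0.4321, 0.1166, -0.0254]
tcp_rot: [180.0, -0.3, 174.7]
wrist_force: [-9.1, -1.1, 28.1]
opening: 0.0341
grasp_force: 14.0
```

{"api": "servo_tool", "payload": {"moves": [[[0,0,0],[0,0,-0.004],40],[[0,0,0],[0,0,0],10],[[0,0,0],[0,0,0],0],[[0,0,0],[0,0,0],0],[[0,0,0],[0,0,0],0],[[0,0,0],[0,0,0],0]]}}

```text
time: 47.45
ee_pos: [0.4318, 0.1164, -0.0238]
tcp_rot: [-180.0, -0.3, 174.7]
wrist_force: [-0.3, -0.1, -0.4]
opening: 0.0145
grasp_force: 29.2
```

{"api": "servo_tool", "payload": {"moves": [[[0,0,0],[0,0,-0.03],0],[[0,0,0],[0,0,-0.05],0],[[0,0,0],[0,0,-0.05],0],[[0,0,0],[0,0,-0.05],0],[[0,0,0],[0,0,-0.05],0],[[0,0,0],[0,0,-0.05],0],[[0,0,0],[0,0,-0.05],0],[[0,0,0],[0,0,-0.005],0]]}}

```text
time: 48.25
ee_pos: [0.4349, 0.1166, 0.3173]
tcp_rot: [179.8, 0.1, 174.7]
wrist_force: [1.1, -0.8, 0.0]
opening: 0.0145
grasp_force: 29.3
```

{"api": "servo_tool", "payload": {"moves": [[[0,0,0],[-0.01,-0.04,0],0],[[0,0,0],[-0.01,-0.04,0],0],[[0,0,0],[-0.01,-0.04,0],0],[[0,0,0],[-0.01,-0.04,0],0],[[0,0,0],[-0.01,-0.04,0],0],[[0,0,0],[-0.01,-0.04,0],0],[[0,0,0],[-0.01,-0.04,0],0],[[0,0,0],[-0.01,-0.04,0],0],[[0,0,0],[-0.01,-0.04,0],0],[[0,0,0],[-0.01,-0.04,0],0],[[0,0,0],[-0.014,-0.039,0],0],[[0,0,0],[0,0,0],0]]}}

```text
time: 49.45
ee_pos: [0.5071, -0.3356, 0.3068]
tcp_rot: [179.9, -0.6, 174.5]
wrist_force: [-0.2, -0.9, -0.3]
opening: 0.0146
grasp_force: 29.4
```

Run:
```python
from h import *
to((.505,-.331,.012),174.7); print(get_obs()["opening"])
im,d=camera("top"); rim("top",d); im,d=camera("wrist"); rim("wrist",d); cv2.imwrite("pics/w6.png",im[:,:,::-1])
for r in mark_of("fuse0_centre","wrist"): print(round(r["score"],2),w("wrist",r["xyz"]).round(3))
```

```text
at [ 0.5071 -0.3356  0.3068] [179.9  -0.6 174.5] shift now-axes [-0.0004  0.0038  0.2948]
 turn [ 0.1 -0.6 -0.2] shift after [0.0025 0.0043 0.2948]
0.014610557072622108
tray 0.89 1580 290 floor [ 0.51  -0.306  0.001]
 rim rect [ 511. -291.] [192. 113.] 80.6
tray 0.86 10932 2817 floor [ 0.515 -0.308  0.004]
 rim rect [ 514. -291.] [193. 113.] 80.5
0.68 [ 0.501 -0.294  0.016]
```

{"api": "servo_tool", "payload": {"moves": [[[0,0,0],[0.003,0.002,0.048],0],[[0,0,0],[0,0,0.048],0],[[0,0,0],[0,0,0.048],0],[[0,0,0],[0,0,0.048],0],[[0,0,0],[0,0,0.048],0],[[0,0,0],[0,0,0.045],0],[[0,0,0],[0,0,0],0],[[0,0,0],[0,0,0],40],[[0,0,0],[0,0,0],40],[[0,0,0],[0,0,0],40]]}}

```text
time: 50.7
ee_pos: [0.504, -0.3297, 0.0294]
tcp_rot: [-179.9, -0.1, 174.7]
wrist_force: [-1.1, -0.5, 0.1]
opening: 0.0342
grasp_force: 0.0
```

{"api": "servo_tool", "payload": {"moves": [[[0,0,0],[0,0,-0.05],40],[[0,0,0],[0,0,-0.05],40],[[0,0,0],[0,0,-0.05],40],[[0,0,0],[0,0,-0.05],40],[[0,0,0],[0,0,-0.05],40],[[0,0,0],[0,0,-0.045],40]]}}

```text
time: 51.3
ee_pos: [0.5036, -0.3288, 0.3259]
tcp_rot: [-179.9, -0.1, 174.7]
wrist_force: [0.3, -0.4, 0.0]
opening: 0.0343
grasp_force: 0.0
```

Run:
```python
from h import *
to((.425,.169,.1),186.5)
im,d=save("wrist","w7.png"); rim("wrist",d)
for r in mark_of("fuse0_centre","wrist"): print(round(r["score"],2),w("wrist",r["xyz"]).round(3))
```

```text
at [ 0.5036 -0.3288  0.3259] [-1.799e+02 -1.000e-01  1.747e+02] shift now-axes [0.1241 0.4889 0.225 ]
 turn [ -0.1  -0.1 -11.8] shift after [0.0217 0.5035 0.2259]
tray 0.69 9754 2810 floor [ 0.518 -0.304  0.007]
 rim rect [ 517. -294.] [193. 113.] 80.5
0.92 [ 0.507 -0.292  0.016]
```

View pics/w7.png

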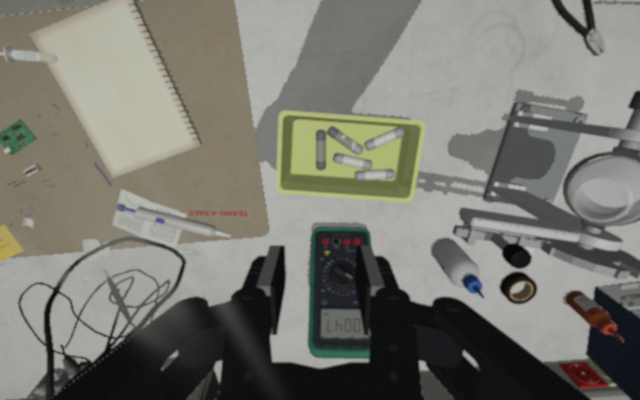

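Five links now lie in the tray, around (321,150), (345,140), (384,138), (352,161) and (374,175). Next is the second stray.

{"api": "servo_tool", "payload": {"moves": [[[0,0,-5.9],[0,0,0],40],[[0,0,-5.9],[0,0,0],40],[[0,0,0],[0.002,0.05,0],40],[[0,0,0],[0.002,0.05,0],40],[[0,0,0],[0.002,0.05,0],40],[[0,0,0],[0.002,0.05,0],40],[[0,0,0],[0.002,0.05,0],40],[[0,0,0],[0.002,0.05,0],40],[[0,0,0],[0.002,0.05,0],40],[[0,0,0],[0.002,0.05,0],40],[[0,0,0],[0.002,0.05,0],40],[[0,0,0],[0.002,0.05,0],40]]}}

```text
time: 52.65
ee_pos: [0.4265, 0.1668, 0.3218]
tcp_rot: [179.9, -0.3, -173.5]
wrist_force: [0.5, 0.2, 0.8]
opening: 0.034
grasp_force: 0.0
```

{"api": "servo_tool", "payload": {"moves": [[[0,0,0],[0,0.003,0.05],40],[[0,0,0],[0,0,0.05],40],[[0,0,0],[0,0,0.05],40],[[0,0,0],[0,0,0.04],40],[[0,0,0],[0,0,0],40],[[0,0,0],[0,0,0],40]]}}

```text
time: 53.25
ee_pos: [0.4261, 0.1681, 0.1329]
tcp_rot: [179.9, -0.3, -173.5]
wrist_force: [-0.4, 0.8, 1.0]
opening: 0.0341
grasp_force: 0.0
```

Run:
```python
from h import *
to((.425,.169,-.022),186.5)
strays("side");
```

```text
at [0.4261 0.1681 0.1329] [ 179.9   -0.3 -173.5] shift now-axes [0.0002 0.0009 0.1549]
 turn [ 0.1 -0.3 -0. ] shift after [0.001  0.0011 0.1549]
side blob 110 [429. 222.] [57. 15.] 3.3 0.016
side blob 115 [426. 167.] [61. 15.] 7.2 0.016
side blob 148 [379. 265.] [50. 21.] 85.1 0.029
```

Aligned; descending and gripping.

{"api": "servo_tool", "payload": {"moves": [[[0,0,0],[0,0,0.04],40],[[0,0,0],[0,0,0.04],40],[[0,0,0],[0,0,0.04],40],[[0,0,0],[0,0,0.02],40],[[0,0,0],[0,0,0.015],40],[[0,0,0],[0,0,0],40],[[0,0,0],[0,0,0],10],[[0,0,0],[0,0,0],0],[[0,0,0],[0,0,0],0],[[0,0,0],[0,0,0],0],[[0,0,0],[0,0,0],0]]}}

```text
time: 54.4
ee_pos: [0.4273, 0.1689, -0.0207]
tcp_rot: [179.9, -0.1, -173.5]
wrist_force: [-0.0, 0.1, 7.7]
opening: 0.0143
grasp_force: 29.9
```

{"api": "servo_tool", "payload": {"moves": [[[0,0,0],[0,0,-0.03],0],[[0,0,0],[0,0,-0.05],0],[[0,0,0],[0,0,-0.05],0],[[0,0,0],[0,0,-0.05],0],[[0,0,0],[0,0,-0.05],0],[[0,0,0],[0,0,-0.05],0],[[0,0,0],[0,0,-0.05],0],[[0,0,0],[0,0,0],0]]}}

```text
time: 55.2
ee_pos: [0.4285, 0.1685, 0.3149]
tcp_rot: [179.8, 0.4, -173.5]
wrist_force: [0.2, 0.5, -1.5]
opening: 0.0148
grasp_force: 29.5
```

{"api": "servo_tool", "payload": {"moves": [[[0,0,0],[-0.0023,-0.044,0],0],[[0,0,0],[-0.0023,-0.044,0],0],[[0,0,0],[-0.0023,-0.044,0],0],[[0,0,0],[-0.0023,-0.044,0],0],[[0,0,0],[-0.0023,-0.044,0],0],[[0,0,0],[-0.0023,-0.044,0],0],[[0,0,0],[-0.0023,-0.044,0],0],[[0,0,0],[-0.0023,-0.044,0],0],[[0,0,0],[-0.0023,-0.044,0],0],[[0,0,0],[-0.0023,-0.044,0],0],[[0,0,0],[-0.0023,-0.043,0],0],[[0,0,0],[0,0,0],0]]}}

```text
time: 56.4
ee_pos: [0.507, -0.3134, 0.3043]
tcp_rot: [179.9, -0.4, -173.7]
wrist_force: [1.3, -0.2, -0.6]
opening: 0.015
grasp_force: 29.6
```

Run:
```python
from h import *
to((.509,-.308,.03),186.5); print(get_obs()["opening"])
im,d=camera("side"); rim("side",d); im,d=camera("wrist"); rim("wrist",d)
```

```text
at [ 0.507  -0.3134  0.3043] [ 179.9   -0.4 -173.7] shift now-axes [-0.0045  0.0047  0.2743]
 turn [ 0.1 -0.4 -0.2] shift after [-0.0026  0.0051  0.2743]
0.014964719555459517
tray 0.58 3390 645 floor [ 0.53  -0.31   0.003]
 rim rect [ 512. -293.] [192. 115.] 80.9
tray 0.67 10642 2760 floor [ 0.515 -0.302  0.003]
 rim rect [ 514. -291.] [193. 113.] 80.6
```

Same drop, then on to the third stray at (.430, .2225), long axis at 3.3°, so yaw 183.3.

{"api": "servo_tool", "payload": {"moves": [[[0,0,0],[-0.003,0.004,0.046],0],[[0,0,0],[0,0,0.046],0],[[0,0,0],[0,0,0.046],0],[[0,0,0],[0,0,0.046],0],[[0,0,0],[0,0,0.046],0],[[0,0,0],[0,0,0.044],0],[[0,0,0],[0,0,0],0],[[0,0,0],[0,0,0],40],[[0,0,0],[0,0,0],40],[[0,0,0],[0,0,0],40]]}}

```text
time: 57.6
ee_pos: [0.5097, -0.3052, 0.0355]
tcp_rot: [-179.9, -0.1, -173.5]
wrist_force: [-1.2, 0.3, -0.4]
opening: 0.0342
grasp_force: 0.0
```

{"api": "servo_tool", "payload": {"moves": [[[0,0,0],[0,0,-0.05],40],[[0,0,0],[0,0,-0.05],40],[[0,0,0],[0,0,-0.05],40],[[0,0,0],[0,0,-0.05],40],[[0,0,0],[0,0,-0.05],40],[[0,0,0],[0,0,-0.045],40],[[0,0,3.2],[0,0,0],40],[[0,0,0],[0,0,0],40]]}}

```text
time: 58.4
ee_pos: [0.5102, -0.305, 0.3302]
tcp_rot: [-179.9, -0.0, -176.8]
wrist_force: [-0.7, -0.1, 0.4]
opening: 0.0343
grasp_force: 0.0
```

Run:
```python
from h import *
to((.4295,.2225,.15),183.3)
im,d=camera("wrist"); rim("wrist",d); strays("wrist",(.45,.58,-.38,-.2)); strays("side")
```

```text
at [ 0.5102 -0.305   0.3302] [-179.9   -0.  -176.8] shift now-axes [0.0506 0.5316 0.179 ]
 turn [-0.1 -0.  -0.1] shift after [0.0502 0.5313 0.1802]
tray 0.68 9160 2114 floor [ 0.514 -0.295 -0.001]
 rim rect [ 512. -291.] [193. 113.] 80.6
wrist blob 2763 [ 513. -292.] [173.  93.] 80.5 0.03
wrist blob 411 [ 494. -290.] [59. 15.] 47.4 0.019
wrist blob 414 [ 504. -347.] [16. 59.] 79.8 0.019
wrist blob 407 [ 515. -326.] [15. 60.] 79.5 0.019
```

{"api": "servo_tool", "payload": {"moves": [[[0,0,0],[0.0045,0.048,0],40],[[0,0,0],[0.0045,0.048,0],40],[[0,0,0],[0.0045,0.048,0],40],[[0,0,0],[0.0045,0.048,0],40],[[0,0,0],[0.0045,0.048,0],40],[[0,0,0],[0.0045,0.048,0],40],[[0,0,0],[0.0045,0.048,0],40],[[0,0,0],[0.0045,0.048,0],40],[[0,0,0],[0.0045,0.048,0],40],[[0,0,0],[0.0045,0.048,0],40],[[0,0,0],[0.0052,0.048,0],40],[[0,0,0],[0,0,0],40]]}}

```text
time: 59.8
ee_pos: [0.4275, 0.2239, 0.3262]
tcp_rot: [180.0, -0.4, -176.3]
wrist_force: [0.7, 0.4, 0.5]
opening: 0.0341
grasp_force: 0.0
```

{"api": "servo_tool", "payload": {"moves": [[[0,0,0],[0,0,0.05],40],[[0,0,0],[0,0,0.05],40],[[0,0,0],[0,0,0.05],40],[[0,0,0],[0,0,0.04],40],[[0,0,0],[0,0,0],40],[[0,0,0],[0,0,0],40]]}}

```text
time: 60.4
ee_pos: [0.4279, 0.2191, 0.1385]
tcp_rot: [180.0, -0.3, -176.7]
wrist_force: [-0.1, 0.3, -0.3]
opening: 0.0339
grasp_force: 0.0
```

Run:
```python
from h import *
to((.4295,.2225,-.022),183.3)
strays("side"); strays("top")
```

```text
at [0.4279 0.2191 0.1385] [ 180.    -0.3 -176.7] shift now-axes [-0.0028  0.0033  0.1605]
 turn [ 0.  -0.3 -0. ] shift after [-0.0018  0.0033  0.1605]
side blob 111 [431. 223.] [61. 15.] 2.2 0.016
side blob 141 [379. 265.] [52. 19.] 83.1 0.028
top blob 29 [448. 227.] [21. 14.] 3.5 0.019
```

{"api": "servo_tool", "payload": {"moves": [[[0,0,0],[-0.003,0.0038,0.04],40],[[0,0,0],[0,0,0.04],40],[[0,0,0],[0,0,0.04],40],[[0,0,0],[0,0,0.02],40],[[0,0,0],[0,0,0.02],40],[[0,0,0],[0,0,0],40],[[0,0,0],[0,0,0],10],[[0,0,0],[0,0,0],0],[[0,0,0],[0,0,0],0],[[0,0,0],[0,0,0],0],[[0,0,0],[0,0,0],0]]}}

```text
time: 61.6
ee_pos: [0.4317, 0.2244, -0.0199]
tcp_rot: [179.9, -0.1, -176.7]
wrist_force: [0.4, -0.3, 7.6]
opening: 0.0142
grasp_force: 30.4
```

{"api": "servo_tool", "payload": {"moves": [[[0,0,0],[0,0,-0.03],0],[[0,0,0],[0,0,-0.05],0],[[0,0,0],[0,0,-0.05],0],[[0,0,0],[0,0,-0.05],0],[[0,0,0],[0,0,-0.05],0],[[0,0,0],[0,0,-0.05],0],[[0,0,0],[0,0,-0.05],0],[[0,0,0],[0,0,0],0]]}}

```text
time: 62.4
ee_pos: [0.433, 0.2241, 0.316]
tcp_rot: [179.7, 0.3, -176.7]
wrist_force: [-0.9, 0.2, -0.3]
opening: 0.0142
grasp_force: 29.9
```

Run:
```python
from h import *
print(get_obs()["opening"]); to((.512,-.308,.3),183.3)
```

```text
0.014176990437255187
at [0.433  0.2241 0.316 ] [ 179.7    0.3 -176.7] shift now-axes [-0.0482 -0.5359  0.0133]
 turn [ 0.3  0.3 -0. ] shift after [-0.0482 -0.5358  0.016 ]
```

{"api": "servo_tool", "payload": {"moves": [[[0,0,0],[-0.0042,-0.0485,0],0],[[0,0,0],[-0.0042,-0.0485,0],0],[[0,0,0],[-0.0042,-0.0485,0],0],[[0,0,0],[-0.0042,-0.0485,0],0],[[0,0,0],[-0.0042,-0.0485,0],0],[[0,0,0],[-0.0042,-0.0485,0],0],[[0,0,0],[-0.0042,-0.0485,0],0],[[0,0,0],[-0.0042,-0.0485,0],0],[[0,0,0],[-0.0042,-0.0485,0],0],[[0,0,0],[-0.0042,-0.0485,0],0],[[0,0,0],[-0.0042,-0.0485,0],0],[[0,0,0],[0,0,0],0]]}}

```text
time: 63.6
ee_pos: [0.5085, -0.3114, 0.3047]
tcp_rot: [179.9, -0.4, -177.0]
wrist_force: [1.3, 1.0, -1.0]
opening: 0.0144
grasp_force: 29.9
```

Run:
```python
from h import *
to((.512,-.308,.03),183.3); print(get_obs()["opening"])
im,d=camera("side"); rim("side",d); im,d=camera("wrist"); rim("wrist",d)
```

```text
at [ 0.5085 -0.3114  0.3047] [ 179.9   -0.4 -177. ] shift now-axes [-0.0058  0.0029  0.2747]
 turn [ 0.1 -0.4 -0.3] shift after [-0.0037  0.0032  0.2747]
0.014411164126545405
tray 0.79 3257 659 floor [ 0.53  -0.303  0.004]
 rim rect [ 511. -293.] [193. 115.] 80.2
tray 0.96 10675 2776 floor [ 0.516 -0.294  0.003]
 rim rect [ 514. -290.] [193. 113.] 80.6
```

{"api": "servo_tool", "payload": {"moves": [[[0,0,0],[-0.004,0.002,0.046],0],[[0,0,0],[0,0,0.046],0],[[0,0,0],[0,0,0.046],0],[[0,0,0],[0,0,0.046],0],[[0,0,0],[0,0,0.046],0],[[0,0,0],[0,0,0.042],0],[[0,0,0],[0,0,0],0],[[0,0,0],[0,0,0],40],[[0,0,0],[0,0,0],40],[[0,0,0],[0,0,0],40]]}}

```text
time: 64.8
ee_pos: [0.5126, -0.3047, 0.0383]
tcp_rot: [-179.9, -0.1, -176.7]
wrist_force: [0.2, -0.4, 0.7]
opening: 0.0343
grasp_force: 0.0
```

{"api": "servo_tool", "payload": {"moves": [[[0,0,0],[0,0,-0.05],40],[[0,0,0],[0,0,-0.05],40],[[0,0,0],[0,0,-0.05],40],[[0,0,0],[0,0,-0.05],40],[[0,0,0],[0,0,-0.05],40],[[0,0,0],[0,0,-0.045],40],[[0,0,0],[0,0,0],40],[[0,0,0],[0,0,0],40]]}}

```text
time: 65.6
ee_pos: [0.5131, -0.3045, 0.3328]
tcp_rot: [-179.9, -0.1, -176.7]
wrist_force: [0.5, -0.8, -2.0]
opening: 0.0345
grasp_force: 0.0
```

Run:
```python
from h import *
im,d=save("wrist","w8.png"); rim("wrist",d); strays("wrist",(.45,.58,-.38,-.2))
for n in("bolt_knob",):
    for r in mark_of(n,"wrist")[:1]: print(n,round(r["score"],2),w("wrist",r["xyz"]).round(4))
im,d=camera("side"); rim("side",d)
for n in("bolt_knob","lever_knob","bottle_mouth","coffee_mug","cleaner_bottle","meter"):
    for r in mark_of(n,"side")[:1]: print(n,round(r["score"],2),w("side",r["xyz"]).round(4))
```

```text
tray 0.96 8604 2025 floor [ 0.516 -0.287 -0.001]
 rim rect [ 512. -291.] [193. 113.] 80.5
wrist blob 3553 [ 514. -292.] [173.  93.] 80.8 0.03
wrist blob 823 [ 507. -346.] [32. 66.] 78.3 0.019
bolt_knob 0.95 [ 0.5867 -0.155   0.2205]
tray 0.72 3077 635 floor [ 0.531 -0.293  0.007]
 rim rect [ 512. -294.] [193. 115.] 80.1
bolt_knob 0.44 [ 0.5856 -0.1534  0.2236]
bottle_mouth 0.89 [ 0.5243 -0.1188  0.2505]
coffee_mug 0.61 [ 0.5452 -0.0443  0.1771]
cleaner_bottle 0.73 [ 0.5521 -0.251   0.0098]
meter 0.67 [ 0.6936 -0.3206  0.0036]
```

View pics/w8.png

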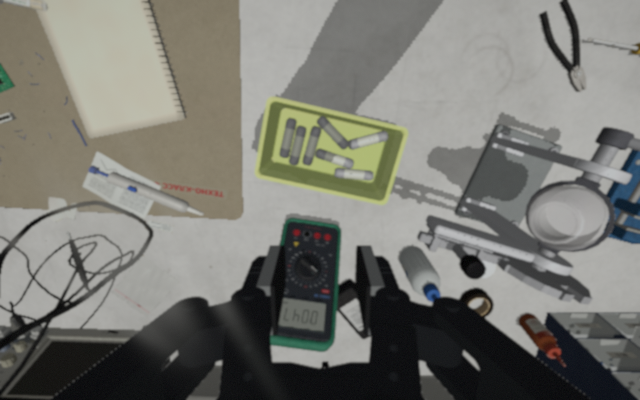

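All seven links lie flat in the tray, from (288,137) to (366,140). The tray is about 9 mm from its spot, the bolt is home and the bottle is parked. Handing in.

```bash
python3 -c "
from workcell import *
print(job_done())"
```

```text
the job is handed in; nothing more can be done
None
```

The job is handed in at about 66 s. All seven links are in the tray, which stands about 9 mm from its spot; the bottle is parked with the bolt home. The arm never went near the mug or the dropper bottle, though I did not re-measure where they stand. The hand-in gave no verdict.

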